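# Prise the terminal cover off a label unwinder

## Task

The wiring of the label unwinder has to be checked: with the flat-blade scraper, prise up the notched front edge of its snap-fit terminal cover without using so much force that the plastic cracks; do not force the cover with the gripper while it is still snapped down. Then put the scraper down on the bench, lift the cover off and lay it flat on the rubber mat, with both let go. Leave the wine bottles, the glass flask and the loose label rolls as they stand.

Things in the scene. Friction and masses are not known exactly. Their poses are not given: they have to be found in the camera images.
- unwinder: Bench label unwinder, fixed. Origin: on the bench under the centre of its terminal cover; x runs from the cover's notched front edge to the rear, y left, z up. In front a white housing, x -71 to 72 mm, y +-33, top 80 mm above the bench; the cover stands on it, and its front strip, x -71 to -55, stays bare: the sill. Ahead of it only a base plate 9 mm wide, 8 mm high.
- hub (a point): Centre of the top of the unwinder's label roll, 165 mm behind the unwinder's origin, 116 mm above the bench. The roll is 156 mm across, its hub cap reaches 146 mm, two roller posts farther back 158 mm.
- sill (a point): Middle of the front top edge of the housing (unwinder frame -71, 0, 80 mm): the edge on which a blade in the notch is levered. Axes as the unwinder.
- notch (a point): Centre of the notch's mouth in the cover's front face, 24 mm wide, 6 mm high: its floor is the sill (3 mm below this point), its ceiling is the cover (3 mm above). It runs level, 18 mm deep, to a back wall on the cover. Seen from above as a U-shaped cut-out 24 x 8 mm in the cover's top. Axes as the cover. The plastic cracks if the scraper presses on the cover with over 70 N.
- snap (a point): Middle between the cover's two snap legs, at its lower rim, 46 mm ahead of cover_mid. The legs (18 mm to either side) reach 11 mm below the rim and are held by hidden spring catches: lifting the front takes some 20 N and 6 mm; then it jumps up and stays about 11 mm higher. With the blade in to the notch's back wall, levering it by 0.25 to 0.45 rad does it.
- cover_mid (a point): Centre (half height) of the terminal cover: grey plastic cap, loose, 90 g, 110 mm long (x), 58 mm wide (y, the width to grip), 18 mm high. Axes as the unwinder when seated. The housing's top sticks out 4 mm beside it, as a ledge.
- tongue (a point): End of the tongue at the cover's rear, 28 mm wide, 3 mm thick, 4.5 mm long, hooked under a hood of the housing (44 mm wide, 1 mm behind the cover, up to 97 mm above the bench). So, once the front is up, the cover comes off front first: raised with its front tilted up and drawn forward.
- scraper_grip (a point): Centre of the black handle (95 mm long, 26 wide, 28 high) of the flat-blade scraper lying loose on the bench, 140 g; 14 mm above the bench. x points to the blade, z up. On the handle's axis a stiff flat steel blade, 16 mm wide, 3 thick, flat side level as it lies, stands out 64 to 84 mm from the handle's front end (47.5 mm ahead of this point): it can be set by a thumb slide.
- scraper_nose (a point): Middle of the handle's front end, where the blade comes out, 47.5 mm ahead of scraper_grip, same axes. How far the blade stands out (64 to 84 mm) differs each time and is not reported: see or feel for its end. It is held in the handle by friction, about 40 N, so do not push harder. The round-shafted screwdriver on the bench is another tool.
- mat_top (a point): Centre of the top of the black ribbed rubber mat, 220 mm (x) by 160 mm (y), 3 mm thick, fixed on the bench.
- bottle_a_mid (a point): Dark wine bottle standing on the bench, 75 mm diameter, 300 mm high; this point is on its axis 100 mm up.
- bottle_b_mid (a point): A second such bottle; this point is on its axis 100 mm up.
- roll_a_mid (a point): Loose roll of labels standing on end, 112 mm diameter, 81 mm high; its centre.
- roll_b_mid (a point): A second such roll; its centre.
- flask_mid (a point): Clear glass round-bellied flask, 112 mm diameter, 160 mm high; this point is on its axis 50 mm up.
Mind the look-alikes: they are no part of the job. There is more than one size of the part that bears notch; the job needs the larger.

How it is judged:
By the outcome, as a careful person would: the job done as asked, in the order asked, and still so for the second after the job is handed in, with the robot touching nothing.
It also fails if it takes over 67 s, if anything falls off the work surface, if the arm or the gripper's body presses on something with over 40 N, if the wrist force passes 120 N, or if a joint passes its speed limit or range.

## Robot

A 6-joint arm with a two-finger parallel gripper is mounted at the origin on the work surface. World frame = base frame: x ahead of the robot, y to its left, z up, the work surface at z = 0. Lengths are in mm, angles in rad, forces in N, time in s.
With the tool pointing down it reaches from about 300 to 775 mm from the base axis. Payload 14.6 kg.
Tool frame: the origin (TCP) lies between the finger pads; the fingertips stand 22 mm ahead of it and the grasp point (between the pads) lies 3 mm ahead of it (finger_overhang is the distance from the TCP to the fingertips, in mm); z points along the fingers, y is the direction in which the jaws open and shut (so a half turn about z gives the same grasp; the last joint's range is limited). The gripper opens to 94 mm and grips with 3 to 60 N. Pads are 16 mm wide; open, the fingers measure 119 mm over their backs; the gripper's body (75 mm by 177 mm) begins 78 mm behind the grasp point.
Start: joints at [1.066, 0.3, 1.521, -0, 1.321, -0.067], TCP at [233.168, 498.119, 227.446] pointing down, gripper open.
Joint ranges: [-3.03, 3.03], [-0.79, 2.21], [0.23, 2.52], [-1.04, 4.18], [0, 3.07], [-2.55, 2.55]. Speed limits (rad/s): [2.22, 2.22, 2.57, 3.14, 3.14, 3.14].

## Interface

Orientations are given as [roll, pitch, yaw] about the fixed x, y, z axes, in that order (R = Rz(yaw) Ry(pitch) Rx(roll)).
In Python, from cell import * gives the robot as it stands.
- The arm moves only by the tool jog_arm, never from a script. Its argument "increments" is a list of rows, each a list of 7 numbers: the shift along the tool's x, y, z in cm, then the turn, a rotation vector about the tool's x, y, z in degrees, then the finger opening in cm, from 0 to 9.4. In form: [[x, y, z, wx, wy, wz, grip], ...]. A call has 1 to 20 rows; each row shifts and turns the commanded pose from where the row before left it, along the tool's axes as they then stand; what a row does not reach is not made up. A row lasts 1/8 s, in which the tool goes at most 62.5 mm and 10.7 degrees, less where a joint would pass 70% of its speed; a pose out of reach is approached as far as the arm can. A call is refused whole if a number of a shift passes 6.25 or a number of a turn 10.7, either way. A call with a gripper value outside its range is refused whole. The fingers move at their own pace and stop on an object; "squeeze" is the grip in N (left out, the last holds). Time passes only in rows, so rows that do not move let the fingers close. It gives the time, the measured TCP pose, the force and the opening at its end, in the units of the state.
- read_state(): the state, without advancing time (a new reading comes with each control period).
- camera(name): name is "side" or "top" or "wrist"; returns a dict with "image" (480x640x3 uint8, red, green, blue), "K" (3x3 intrinsics, pixels), "rvec" (rotation vector, rad) and "tvec" (3), from world to camera coordinates, as OpenCV has them. Camera axes: x right, y down, z forward; pixel columns grow to the right and rows downward; lengths in mm; the calibration is good to about 2 mm. A picture is of the moment at which its call begins. There is no depth.
- sign_off(): hands the job in, once; it reports no verdict.
Trained networks look in a picture, given as the dict that the camera call returned (one of the last four; its "shot" number tells which), for a name from the list of things; names that differ only in an ending like _2 or _b are one class to them, and where a whole thing is asked for, a point or a joint stands for the part that bears it (a point fixed in the world has none). Each returns a list of dicts, best first, with "conf" (0 to 1); they miss things now and then, are a little off and sometimes report something else, mostly with a low value. They report only what shows in the picture. A call takes as long as a camera call. They do not tell look-alikes from the thing itself.
- recognise(picture, name): "centre" ([x, y, z] in mm, in the coordinates of the camera as it stood for that picture, good to about 4 mm: the middle of the surface that is visible of it).
- regions_of(picture, name): "mask" (480x640 bool, what is visible of it).
The state is a dict: "clock": time; "joints": joint angles; "qd": joint speeds; "effort": joint torques, N m; "eef_pos": TCP position; "eef_rot": TCP orientation; "wrist_force": force on the tool from outside, world axes, zero at the start; "moment": the same for the moment, N m; "finger_gap": finger opening in mm.
Only numpy, scipy, OpenCV 4.12 (cv2) and the standard library are available. Lean on these libraries where they do the work, as an engineer would, in place of code of your own. Each camera call takes 0.05 s, during which the arm holds its last target.

## Working session

There is one attempt and no reset: what is moved stays moved. The work goes in short steps, Python scripts to look and compute and a tool call to move; the robot and the scene stay as the last step left them, time stands still between calls to the robot, and variables do not carry over. Pictures are saved under pics/ and viewed, and the job is handed in when it is done.

Besides the shell and the picture viewer there is one more tool, called after "Emit:" as name(argument=value, ...) on one line, values as JSON. jog_arm: Moves the arm, as the interface text tells. Its arguments: {"type":"object","properties":{"increments":{"type":"array"},"squeeze":{"type":"number"}},"required":["increments"]}

```bash
ls; mkdir -p pics; python3 - <<'E'
from cell import *
import cv2
s=read_state(); print(s)
for n in ["side","top","wrist"]:
    c=camera(n); cv2.imwrite(f"pics/{n}0.png",c["image"][:,:,::-1]); print(n,c["K"].tolist(),c["rvec"],c["tvec"])
E
```

```text
pics
{'clock': 0.0, 'joints': array([ 1.06640170e+00,  3.00460027e-01,  1.52157604e+00, -4.57625329e-06,
        1.32069225e+00, -6.65931061e-02]), 'qd': array([ 0.00126987, -0.00022787, -0.00112663, -0.0003809 , -0.00069842,
       -0.00081047]), 'effort': array([ 6.97115302e-04, -5.31828153e+01, -3.52729511e+01,  7.08051352e-02,
        2.45550263e-02, -1.39454842e-04]), 'eef_pos': array([233.05906808, 497.9218902 , 226.89451981]), 'eef_rot': array([-3.14045921e+00, -7.11487599e-05,  2.70379223e+00]), 'wrist_force': array([0.47401091, 0.38085725, 0.53452701]), 'moment': array([-0.00059244,  0.02673491,  0.04799307]), 'finger_gap': 93.97311144499055}
side [[512.015933172894, 0.0, 322.3278973134197], [0.0, 512.015933172894, 234.1678772255717], [0.0, 0.0, 1.0]] [ 0.1227399  -2.87833535  1.14448601] [ 556.94217057   75.60949863 1439.59841544]
top [[602.9121891579264, 0.0, 319.47032138488896], [0.0, 602.9121891579264, 250.0700175734294], [0.0, 0.0, 1.0]] [ 2.11900848 -2.18170173  0.13478432] [  64.64097549  535.06185607 1639.7396744 ]
wrist [[401.68075754318966, 0.0, 318.7190798228586], [0.0, 401.68075754318966, 238.39677582747575], [0.0, 0.0, 1.0]] [-2.4380496  -1.55065728 -0.22453049] [-548.00646808  -30.05250477  393.43743239]
```

View pics/side0.png

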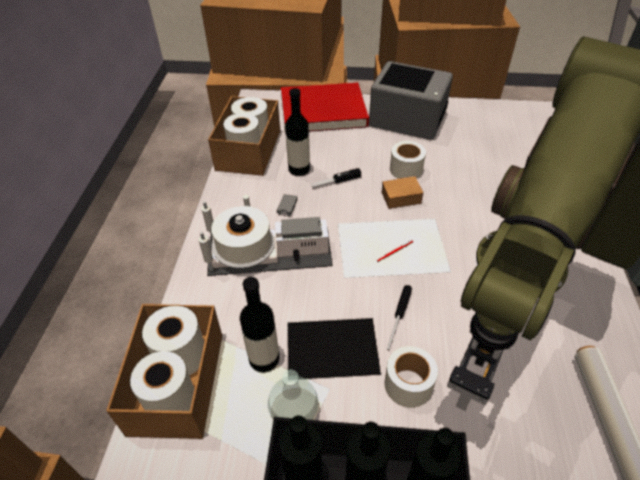

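View pics/top0.png

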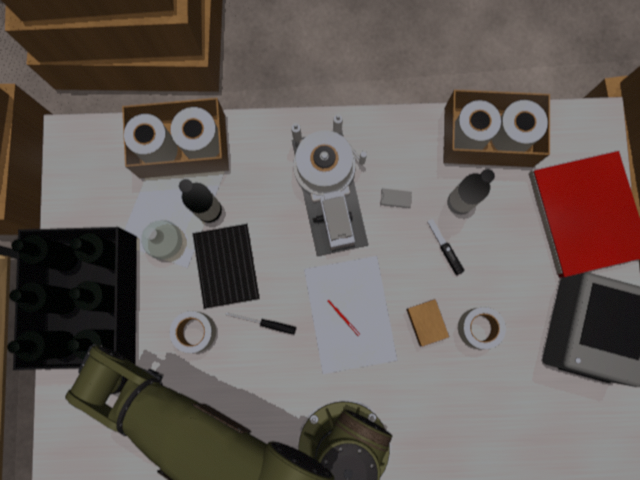

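View pics/wrist0.png

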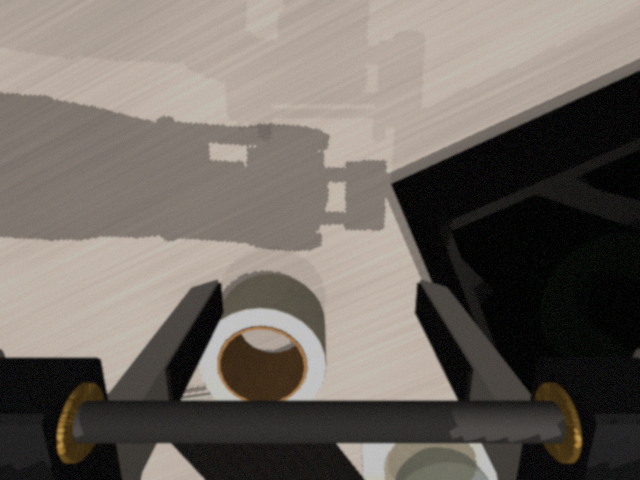

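```bash
cat > h.py <<'E'
from cell import *
import cv2, numpy as np
from scipy.spatial.transform import Rotation as R
def w2c(c): 
    return cv2.Rodrigues(np.array(c["rvec"],float))[0], np.array(c["tvec"],float).reshape(3)
def cam2w(c,p):
    r,t=w2c(c); return r.T@(np.array(p)-t)
def pix2w(c,uv,z):
    r,t=w2c(c); d=r.T@np.linalg.inv(c["K"])@np.array([uv[0],uv[1],1.]); o=-r.T@t
    return o+d*(z-o[2])/d[2]
def proj(c,p):
    r,t=w2c(c); q=np.array(c["K"])@(r@np.array(p,float)+t); return q[:2]/q[2]
def crop(c,u0,v0,u1,v1,s,fn):
    im=c["image"][v0:v1,u0:u1,::-1]; cv2.imwrite(fn,cv2.resize(im,None,fx=s,fy=s,interpolation=cv2.INTER_CUBIC))
E
python3 - <<'E'
from h import *
for n in ["top","side"]:
    c=camera(n)
    for k in ["unwinder","cover_mid","notch","tongue","hub","sill","scraper_grip","scraper_nose","mat_top","bottle_a_mid","roll_a_mid","flask_mid"]:
        for d in recognise(c,k)[:4]:
            w=cam2w(c,d["centre"]); print(n,k,round(d["conf"],2),w.round(0),proj(c,w).round(0))
    if n=="top":
        crop(c,215,290,305,350,8,"pics/t_a.png"); crop(c,400,200,490,290,6,"pics/t_b.png"); crop(c,280,110,420,260,4,"pics/t_u.png")
    else:
        crop(c,190,150,350,290,4.5,"pics/s_u.png"); crop(c,370,270,430,370,6,"pics/s_a.png")
E
```

```text
top unwinder 0.58 [724.  23.  84.] [327. 180.]
top cover_mid 0.83 [ 682. -176.   18.] [397. 198.]
top cover_mid 0.64 [613.  -4.  96.] [338. 219.]
top cover_mid 0.29 [ 522. -308.   21.] [447. 252.]
top notch 0.97 [ 678. -173.   14.] [396. 200.]
top notch 0.68 [612.  -4.  98.] [338. 219.]
top tongue 0.74 [ 682. -172.   14.] [396. 198.]
top tongue 0.59 [613.   4.  93.] [335. 219.]
top tongue 0.5 [324. 399.  80.] [190. 331.]
top tongue 0.2 [723.  23.  85.] [327. 180.]
top hub 0.93 [726.  22.  88.] [327. 178.]
top sill 0.9 [720.  22.  88.] [327. 181.]
top scraper_grip 0.96 [ 520. -309.   22.] [448. 253.]
top scraper_grip 0.7 [570. 471.  82.] [164. 240.]
top scraper_nose 0.75 [ 523. -309.   24.] [448. 252.]
top mat_top 0.96 [505. 316.   4.] [225. 265.]
top bottle_a_mid 0.56 [649. 347. 194.] [201. 202.]
top roll_a_mid 0.84 [324. 397.  81.] [191. 331.]
top roll_a_mid 0.36 [505. 315.   3.] [226. 265.]
top flask_mid 0.98 [566. 471.  84.] [163. 241.]
side unwinder 0.6 [745.  52.  76.] [253. 241.]
side cover_mid 0.68 [618.  12.  94.] [300. 228.]
side cover_mid 0.54 [ 681. -162.   17.] [288. 204.
[... 277 characters left out ...]
43.]
side hub 0.75 [746.  54.  70.] [252. 243.]
side hub 0.54 [572. 499.  82.] [295. 399.]
side sill 0.67 [749.  56.  73.] [251. 242.]
side scraper_grip 0.9 [ 516. -300.   17.] [344. 178.]
side scraper_grip 0.73 [617.  12.  95.] [300. 228.]
side scraper_nose 0.82 [ 518. -303.   16.] [343. 177.]
side scraper_nose 0.66 [574. 501.  81.] [294. 400.]
side mat_top 0.74 [500. 327.   2.] [335. 350.]
side bottle_a_mid 0.73 [664. 387. 171.] [257. 327.]
side bottle_a_mid 0.6 [ 663. -325.  143.] [298. 139.]
side roll_a_mid 0.68 [324. 422.  69.] [412. 378.]
side flask_mid 0.71 [573. 500.  82.] [295. 400.]
side flask_mid 0.61 [661. 385. 169.] [258. 327.]
side flask_mid 0.55 [ 665. -326.  143.] [298. 139.]
```

View pics/t_b.png

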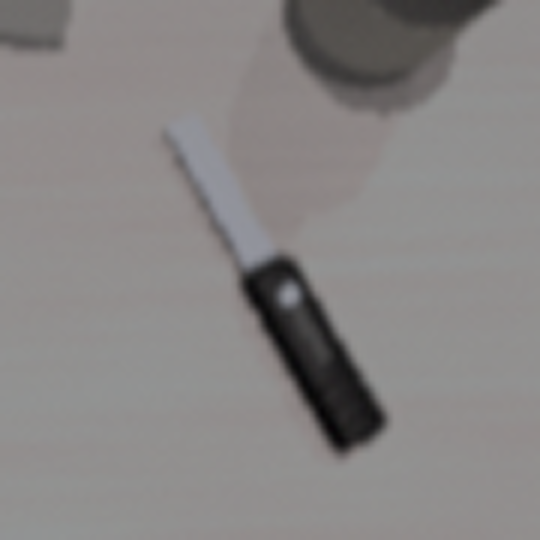

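View pics/t_a.png

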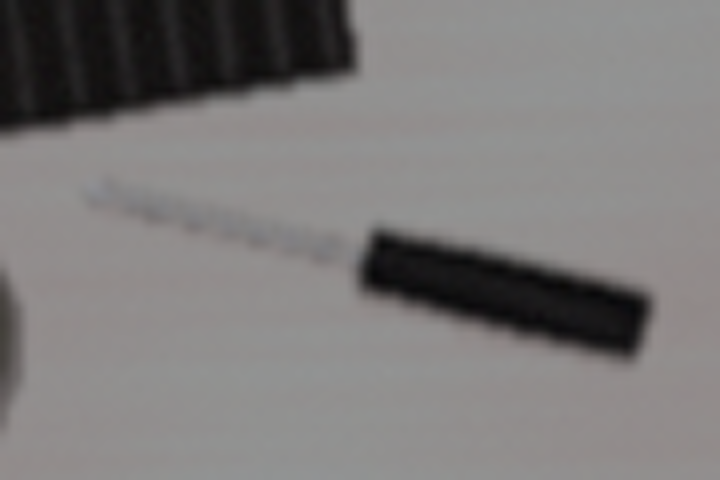

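View pics/t_u.png

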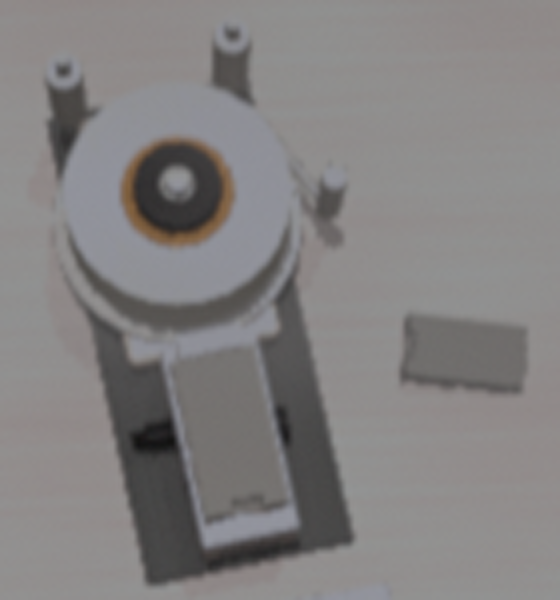

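View pics/s_u.png

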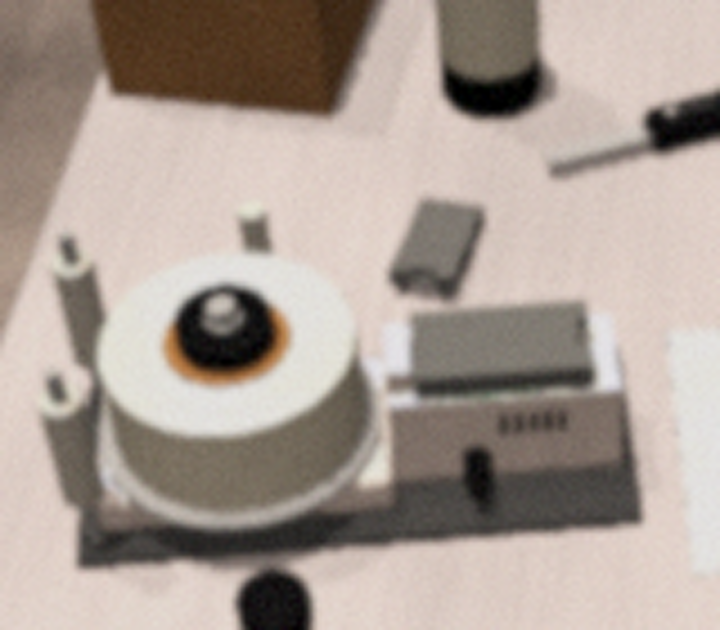

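```bash
python3 - <<'E'
from h import *
s=read_state(); c=camera("wrist"); r,t=w2c(c)
Rt=R.from_euler('xyz',s["eef_rot"]).as_matrix(); o=-r.T@t
print("cam in tcp",(Rt.T@(o-s["eef_pos"])).round(1)); print("cam axes in tcp (cols)\n",(Rt.T@r.T).round(3)); print("tcp axes\n",Rt.round(3))
ct=camera("top"); cs=camera("side")
# scraper in top by px (crop/6+400,200)
def P(u,v,z): return pix2w(ct,(400+u/6,200+v/6),z).round(1)
print("tip",P(187,122,14),"nose",P(262,262,14),"rear", P(362,435,14))
m=regions_of(ct,"scraper_grip")
for d in m[:2]:
    ys,xs=np.nonzero(d["mask"]); print(d["conf"],len(xs),xs.min(),xs.max(),ys.min(),ys.max())
    pts=np.array([pix2w(ct,p,20)[:2] for p in zip(xs,ys)]); print(pts.mean(0)); e,v=np.linalg.eigh(np.cov(pts.T)); print(e,v[:,1],np.degrees(np.arctan2(*v[::-1,1])))
def Q(u,v,z): return pix2w(ct,(280+u/4,110+v/4),z).round(1)
for n,p in dict(cFL=(207,522),cFR=(290,505),cRL=(168,362),cRR=(258,346)).items(): print(n,Q(*p,98))
for n,p in dict(sL=(210,553),sR=(298,535)).items(): print(n,Q(*p,80))
print("hub",Q(178,183,146), "notch px",Q(248,500,98))
print("bottle_b side", [cam2w(cs,d["centre"]) for d in recognise(cs,"bottle_b_mid")[:3]])
E
```

```text
cam in tcp [  83.1   -1.7 -158.5]
cam axes in tcp (cols)
 [[-0.    -0.959 -0.285]
 [ 1.    -0.     0.   ]
 [-0.    -0.285  0.959]]
tcp axes
 [[-0.906  0.424 -0.   ]
 [ 0.424  0.906 -0.   ]
 [ 0.    -0.    -1.   ]]
tip [ 615.  -269.1   14. ] nose [ 547.3 -300.7   14. ] rear [ 464.6 -342.7   14. ]
0.76 558 428 464 219 275
[ 526.74837065 -307.28047798]
[  62.45421013 2373.76681445] [-0.89189424 -0.45224404] -153.11224924450616
cFL [553.3  15.1  98. ]
cFR [563.2 -40.8  98. ]
cRL [663.3  38.   98. ]
cRR [672.5 -23.1  98. ]
sL [534.7  13.5  80. ]
sR [545.3 -46.4  80. ]
hub [773.5  28.  146. ] notch px [567.4 -12.8  98. ]
bottle_b side [array([ 663.23714819, -324.21898309,  145.28108907]), array([571.67285774, 499.27524117,  83.76472271])]
```

```bash
cat > plan.py <<'E'
from h import *
import json
def down(yaw,pitch=0):
    # tool x along yaw (horizontal), tool z down; pitch>0: blade(tool x) tips up by pitch
    x=np.array([np.cos(yaw)*np.cos(pitch),np.sin(yaw)*np.cos(pitch),np.sin(pitch)])
    y=np.array([np.sin(yaw),-np.cos(yaw),0]); z=np.cross(x,y)
    return np.stack([x,y,z],1)
def rows(wps,grip,start=None,vmax=58,wmax=10.2,dp=2):
    """wps: list of (pos,Rmat[,nmin]); from measured pose or start"""
    s=read_state()
    if start is None: p=np.array(s["eef_pos"]);q=R.from_euler('xyz',s["eef_rot"])
    else: p,q=np.array(start[0],float),R.from_matrix(start[1])
    out=[]
    for w in wps:
        P=np.array(w[0],float);Q=R.from_matrix(w[1]); nmin=w[2] if len(w)>2 else 1
        d=np.linalg.norm(P-p);a=np.degrees((q.inv()*Q).magnitude())
        n=max(nmin,int(np.ceil(d/vmax)),int(np.ceil(a/wmax)))
        p0,q0=p.copy(),q; dq=(q0.inv()*Q).as_rotvec()
        for i in range(1,n+1):
            pt=p0+(P-p0)*i/n; qt=q0*R.from_rotvec(dq*i/n)
            dd=np.round(q.as_matrix().T@(pt-p)/10,dp); ww=np.round(np.degrees((q.inv()*qt).as_rotvec()),1)
            out.append([*(dd+0.).tolist(),*(ww+0.).tolist(),grip])
            p=p+q.as_matrix()@(dd*10); q=q*R.from_rotvec(np.radians(ww))
    print(len(out)); print(json.dumps(out)); print("end",p.round(1),q.as_euler('xyz').round(3))
    return out
E
python3 - <<'E'
from plan import *
print(down(0))
rows([((440,-35,270),down(0.188))],9.4)
E
```

```text
[[ 1.  0.  0.]
 [ 0. -1.  0.]
 [ 0.  0. -1.]]
15
[[-2.76, -2.63, -0.28, 0.0, 0.0, 9.6, 9.4], [-3.15, -2.14, -0.29, 0.0, 0.0, 9.6, 9.4], [-3.47, -1.58, -0.28, 0.0, 0.0, 9.6, 9.4], [-3.69, -0.98, -0.28, 0.0, 0.0, 9.6, 9.4], [-3.79, -0.36, -0.29, 0.0, 0.0, 9.6, 9.4], [-3.8, 0.29, -0.28, 0.0, 0.0, 9.7, 9.4], [-3.7, 0.92, -0.29, 0.0, 0.0, 9.6, 9.4], [-3.5, 1.53, -0.28, 0.0, 0.0, 9.6, 9.4], [-3.19, 2.08, -0.28, 0.0, 0.0, 9.6, 9.4], [-2.8, 2.59, -0.29, 0.0, 0.0, 9.6, 9.4], [-2.32, 3.02, -0.28, 0.0, 0.0, 9.6, 9.4], [-1.79, 3.37, -0.28, 0.0, 0.0, 9.6, 9.4], [-1.21, 3.61, -0.29, 0.0, 0.0, 9.6, 9.4], [-0.58, 3.77, -0.28, 0.0, 0.0, 9.6, 9.4], [0.05, 3.81, -0.28, 0.0, 0.0, 9.6, 9.4]]
end [440. -35. 270.] [3.142 0.    0.189]
```

Look-alikes in the top image:
- **Tools:** the tool at (446,248) has a flat blade and a thumb slide. The one at (262,322) has a thin round shaft, so it is the screwdriver. I choose (446,248).
- **Covers:** the larger cover is seated on the unwinder at (338,219). A smaller one lies loose at (396,197). I choose (338,219).

The crops confirm both choices.

Emit:
jog_arm(increments=[[-2.76,-2.63,-0.28,0,0,9.6,9.4],[-3.15,-2.14,-0.29,0,0,9.6,9.4],[-3.47,-1.58,-0.28,0,0,9.6,9.4],[-3.69,-0.98,-0.28,0,0,9.6,9.4],[-3.79,-0.36,-0.29,0,0,9.6,9.4],[-3.8,0.29,-0.28,0,0,9.7,9.4],[-3.7,0.92,-0.29,0,0,9.6,9.4],[-3.5,1.53,-0.28,0,0,9.6,9.4],[-3.19,2.08,-0.28,0,0,9.6,9.4],[-2.8,2.59,-0.29,0,0,9.6,9.4],[-2.32,3.02,-0.28,0,0,9.6,9.4],[-1.79,3.37,-0.28,0,0,9.6,9.4],[-1.21,3.61,-0.29,0,0,9.6,9.4],[-0.58,3.77,-0.28,0,0,9.6,9.4],[0.05,3.81,-0.28,0,0,9.6,9.4],[0,0,0,0,0,0,9.4],[0,0,0,0,0,0,9.4]])

```text
clock: 3.82
eef_pos: [439.7, -34.6, 269.8]
eef_rot: [-3.141, 0.0, 0.19]
wrist_force: [0.3, -0.5, 0.9]
finger_gap: 93.9
```

```bash
python3 - <<'E'
from plan import *
s=read_state(); print(s["clock"],s["eef_pos"],s["eef_rot"],s["wrist_force"])
c=camera("wrist"); cv2.imwrite("pics/w1.png",c["image"][:,:,::-1]); np.save("w1.npy",dict(K=c["K"],rvec=c["rvec"],tvec=c["tvec"],image=c["image"]),allow_pickle=True)
rows([((507,-322,180),down(0.454))],9.4)
E
```

```text
3.825 [439.74430094 -34.63602669 269.83397844] [-3.14134201e+00  2.59547755e-04  1.90272287e-01] [ 0.33804058 -0.51018136  0.9139971 ]
6
[[0.19, 4.92, 1.5, 0.0, 0.0, -2.5, 9.4], [-0.02, 4.92, 1.5, 0.0, 0.0, -2.5, 9.4], [-0.24, 4.92, 1.49, 0.0, 0.0, -2.5, 9.4], [-0.45, 4.9, 1.5, 0.0, 0.0, -2.6, 9.4], [-0.67, 4.88, 1.5, 0.0, 0.0, -2.5, 9.4], [-0.89, 4.84, 1.5, 0.0, 0.0, -2.5, 9.4]]
end [ 507. -322.  180.] [-3.141 -0.     0.454]
```

View pics/w1.png

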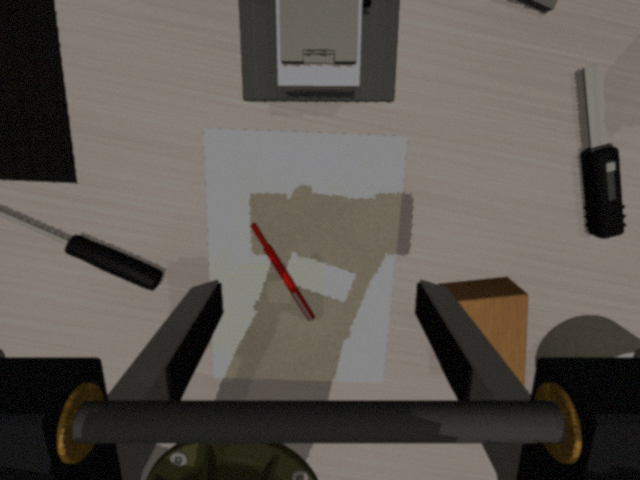

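```bash
python3 - <<'E'
from h import *
c=np.load("w1.npy",allow_pickle=True).item()
crop(c,230,0,410,110,4.4,"pics/w1u.png"); crop(c,560,50,640,250,4,"pics/w1s.png")
E
```

```text
(no output)
```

View pics/w1u.png

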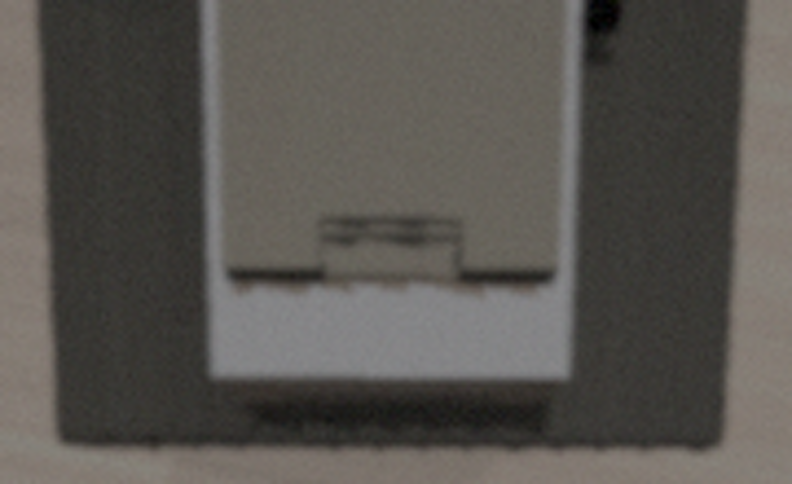

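View pics/w1s.png

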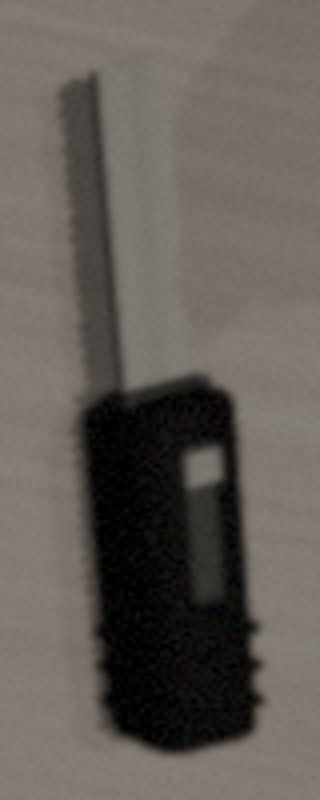

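```bash
python3 - <<'E'
from h import *
c=np.load("w1.npy",allow_pickle=True).item()
def U(u,v,z): return pix2w(c,(230+(u+.5)/4.4-.5,(v+.5)/4.4-.5),z)
def S(u,v,z): return pix2w(c,(560+(u+.5)/4-.5,50+(v+.5)/4-.5),z)
sl,sr=U(208,378,80),U(572,379,80)
cl,cr=U(226,268,98),U(555,268,98)
nl,nr=U(321,240,98),U(461,240,98)
tl,tr=U(222,30,98),U(563,30,98)
d=sl-sr;print("sill mid",(sl+sr)/2,"w",np.linalg.norm(d),"yaw",np.degrees(np.arctan2(-d[0],d[1])))
d=cl-cr;print("cover front mid",(cl+cr)/2,"w",np.linalg.norm(d),"yaw",np.degrees(np.arctan2(-d[0],d[1])))
print("notch",(nl+nr)/2,np.linalg.norm(nl-nr))
a=(tl+tr)/2-(cl+cr)/2; print("axis yaw",np.degrees(np.arctan2(a[1],a[0])),np.linalg.norm(tl-tr))
t1,t2,n1,n2=S(100,75,15.5),S(172,62,15.5),S(122,392,15.5),S(188,380,15.5)
t=(t1+t2)/2;n=(n1+n2)/2; a=t-n
print("tip",t,"nose",n,"len",np.linalg.norm(a),"yaw",np.degrees(np.arctan2(a[1],a[0])),"w",np.linalg.norm(t1-t2))
u=a/np.linalg.norm(a); print("grip",n-47.5*u)
r=S(180,735,14); print("rear",r, "rear+47.5",r+47.5*u)
E
```

```text
sill mid [546.50672824 -15.02836928  80.        ] w 67.23413424243347 yaw 10.746302411443244
cover front mid [562.73331313 -12.03001656  98.        ] w 56.68209938028802 yaw 10.891530863773003
notch [567.09894259 -11.27957616  98.        ] 24.020070407342903
axis yaw 10.360324912779726 56.742254830460624
tip [ 617.2193141  -267.93310829   15.5       ] nose [ 548.46225237 -300.64976221   15.5       ] len 76.14402788473431 yaw 25.446493893437463 w 16.79443494206963
grip [ 505.57037334 -321.0589933    15.5       ]
rear [ 463.60746664 -343.28089916   14.        ] rear+47.5 [ 506.49934566 -322.87166807   14.        ]
```

Emit:
jog_arm(increments=[[0.2,4.9,1.5,0,0,-2.5,9.4],[0,4.9,1.5,0,0,-2.5,9.4],[-0.2,4.9,1.5,0,0,-2.5,9.4],[-0.4,4.9,1.5,0,0,-2.5,9.4],[-0.7,4.9,1.5,0,0,-2.5,9.4],[-1.0,4.9,1.5,0,0,-2.5,9.4],[0,0,0,0,0,0,9.4],[0,0,0,0,0,0,9.4]])

```text
clock: 4.88
eef_pos: [506.8, -321.9, 180.1]
eef_rot: [-3.141, -0.0, 0.452]
wrist_force: [-0.2, 0.5, -0.2]
finger_gap: 94.2
```

```bash
python3 - <<'E'
from plan import *
s=read_state(); print(s["clock"],s["eef_pos"],s["eef_rot"],s["wrist_force"])
c=camera("wrist"); cv2.imwrite("pics/w2.png",c["image"][:,:,::-1]); np.save("w2.npy",dict(K=c["K"],rvec=c["rvec"],tvec=c["tvec"],image=c["image"]),allow_pickle=True)
E
```

```text
4.875 [ 506.78977795 -321.93077812  180.14540541] [-3.14139577e+00 -8.37695153e-05  4.51793495e-01] [-0.15415993  0.53723437 -0.15126651]
```

View pics/w2.png

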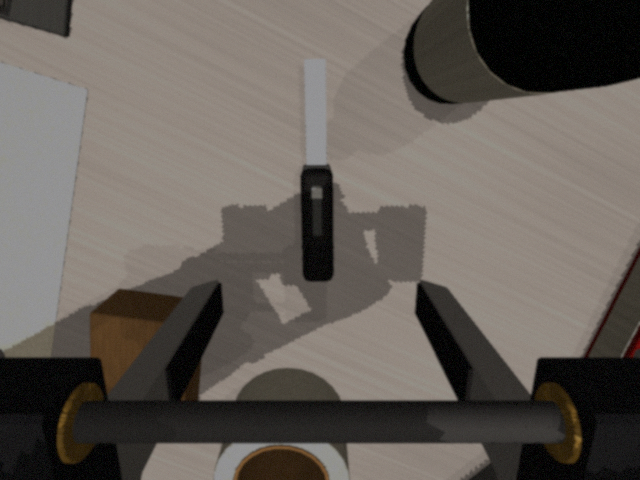

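```bash
python3 - <<'E'
from h import *
c=np.load("w2.npy",allow_pickle=True).item()
crop(c,280,40,360,300,3,"pics/w2s.png")
for nm,uv,z in [("tip",(315,59),15.5),("blade_base",(316,166),15.5),("nose",(316,166),28),("rear",(317.5,279),20)]: print(nm,pix2w(c,uv,z).round(1))
ct=camera("top")
print("roll",pix2w(ct,(482,328),81),pix2w(ct,(505,325),81),"block",[pix2w(ct,p,30).round(0) for p in [(407,307),(437,299),(449,338),(419,346)]])
E
```

```text
tip [ 618.4 -265.9   15.5]
blade_base [ 548.  -300.7   15.5]
nose [ 549.3 -300.2   28. ]
rear [ 463.1 -343.2   20. ]
roll [ 309.59219782 -375.9295328    81.        ] [ 315.72830278 -437.27573691   81.        ] block [array([ 372., -187.,   30.]), array([ 392., -271.,   30.]), array([ 285., -298.,   30.]), array([ 266., -215.,   30.])]
```

View pics/w2s.png

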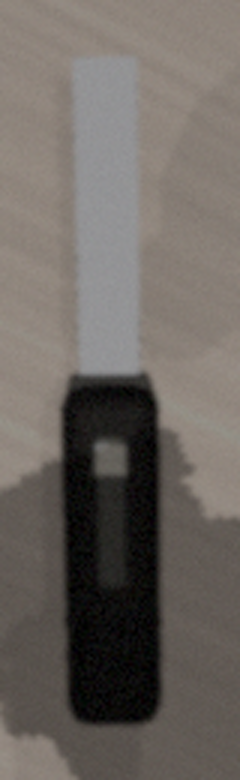

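Emit:
jog_arm(increments=[[-0.1,-0.06,3.0,0,0,-0.6,9.4],[0,0,4.0,0,0,0,6.0],[0,0,4.0,0,0,0,5.0],[0,0,3.0,0,0,0,5.0],[0,0,1.5,0,0,0,5.0],[0,0,0,0,0,0,5.0],[0,0,0,0,0,0,3.0],[0,0,0,0,0,0,2.0],[0,0,0,0,0,0,2.0],[0,0,0,0,0,0,2.0],[0,0,0,0,0,0,2.0]], squeeze=50)

```text
clock: 6.35
eef_pos: [505.7, -323.2, 25.8]
eef_rot: [3.141, -0.001, 0.461]
wrist_force: [-1.4, 1.3, 6.1]
finger_gap: 25.6
```

```bash
python3 - <<'E'
from plan import *
s=read_state(); print(s["clock"],s["eef_pos"],s["eef_rot"],s["wrist_force"],s["finger_gap"])
c=camera("wrist"); cv2.imwrite("pics/w3.png",c["image"][:,:,::-1])
E
```

```text
6.35 [ 505.65570359 -323.1929532    25.75935961] [ 3.14072738e+00 -5.15341227e-04  4.61017657e-01] [-1.36499214  1.2908491   6.1068496 ] 25.630157227891452
```

View pics/w3.png

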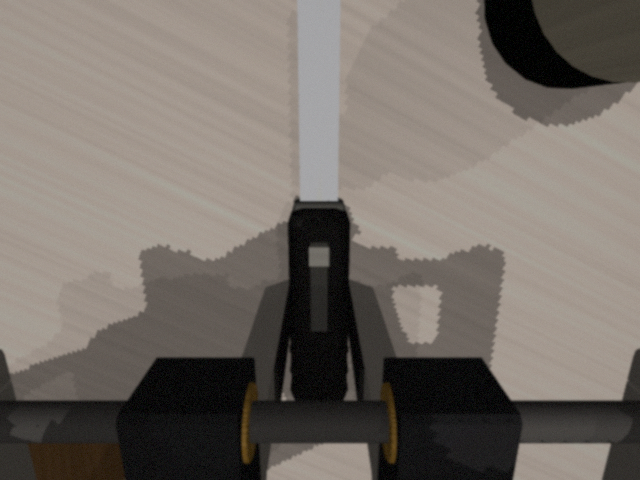

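```bash
python3 - <<'E'
from plan import *
u=np.array([np.cos(.1876),np.sin(.1876),0]); F=np.array([563,-13.4,0])
T=F-108*u; T[2]=132; print(T)
s=read_state(); p=s["eef_pos"]
rows([((p[0],p[1],132),down(.461)),(T,down(.1876))],2.0,start=(p,down(.461)),dp=1)
E
```

```text
[456.89489587 -33.54216666 132.        ]
8
[[0.0, 0.0, -5.3, 0.0, 0.0, 0.0, 2.0], [0.0, 0.0, -5.3, 0.0, 0.0, 0.0, 2.0], [1.4, -4.7, 0.0, 0.0, 0.0, 2.6, 2.0], [1.2, -4.7, 0.0, 0.0, 0.0, 2.6, 2.0], [1.0, -4.8, 0.0, 0.0, 0.0, 2.6, 2.0], [0.8, -4.9, 0.0, 0.0, 0.0, 2.6, 2.0], [0.5, -4.8, 0.0, 0.0, 0.0, 2.7, 2.0], [0.4, -4.9, 0.0, 0.0, 0.0, 2.6, 2.0]]
end [457.3 -33.5 131.7] [3.142 0.    0.187]
```

Emit:
jog_arm(increments=[[0,0,-1.5,0,0,0,2.0],[0,0,-4.0,0,0,0,2.0],[0,0,-5.1,0,0,0,2.0],[1.4,-4.7,0,0,0,2.6,2.0],[1.2,-4.7,0,0,0,2.6,2.0],[1.0,-4.8,0,0,0,2.6,2.0],[0.8,-4.9,0,0,0,2.6,2.0],[0.5,-4.8,0,0,0,2.7,2.0],[0.4,-4.9,0,0,0,2.6,2.0],[0,0,0,0,0,0,2.0],[0,0,0,0,0,0,2.0]], squeeze=60)

```text
clock: 7.78
eef_pos: [457.3, -33.8, 131.6]
eef_rot: [3.141, -0.001, 0.188]
wrist_force: [-0.1, 0.1, -1.9]
finger_gap: 25.3
```

```bash
python3 - <<'E'
from plan import *
s=read_state(); print(s["clock"],s["eef_pos"],s["eef_rot"],s["wrist_force"],s["finger_gap"])
c=camera("wrist"); cv2.imwrite("pics/w4.png",c["image"][:,:,::-1]); np.save("w4.npy",dict(K=c["K"],rvec=c["rvec"],tvec=c["tvec"],image=c["image"]),allow_pickle=True)
crop(c,220,0,420,150,4,"pics/w4c.png")
c=camera("side"); crop(c,230,170,430,290,4,"pics/s4c.png")
E
```

```text
7.775 [457.32431351 -33.75411009 131.55384295] [ 3.14111728e+00 -8.09205593e-04  1.87739012e-01] [-0.12992075  0.1019245  -1.93066666] 25.321395003479733
```

View pics/w4c.png

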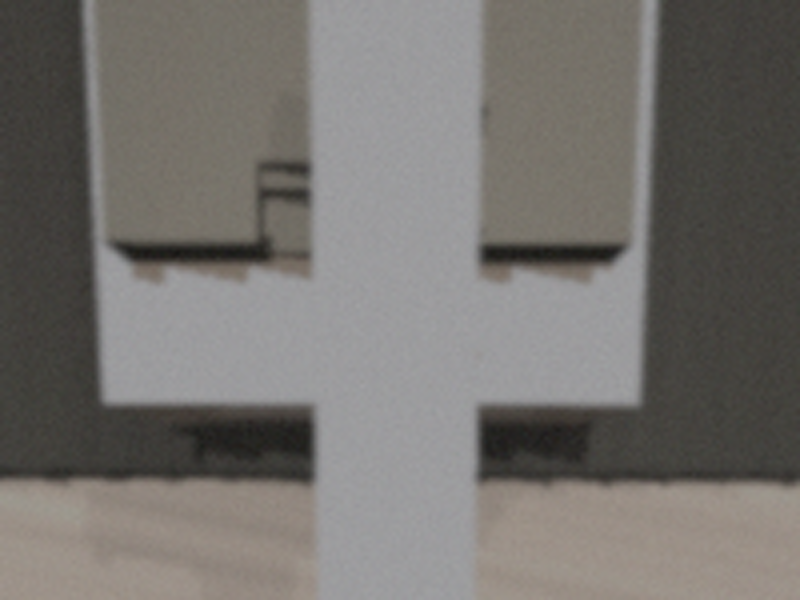

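View pics/s4c.png

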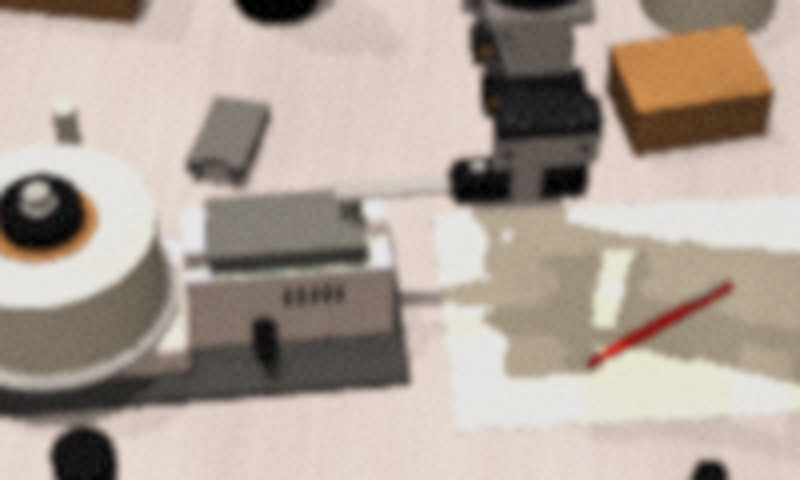

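Emit:
jog_arm(increments=[[-2.3,-0.15,0,0,0,0,2.0],[-2.3,-0.15,0,0,0,0,2.0],[0,0,1.5,0,0,0,2.0],[0,0,1.5,0,0,0,2.0],[0,0,0.65,0,0,0,2.0],[0,0,0,0,0,0,2.0],[0,0,0,0,0,0,2.0],[0,0,0,0,0,0,2.0]])

```text
clock: 8.88
eef_pos: [411.5, -39.1, 94.8]
eef_rot: [3.141, -0.001, 0.187]
wrist_force: [-0.7, 0.3, -1.2]
finger_gap: 25.7
```

```bash
python3 - <<'E'
from plan import *
s=read_state(); print(s["clock"],s["eef_pos"],s["eef_rot"],s["wrist_force"],s["moment"],s["finger_gap"])
c=camera("side"); crop(c,230,170,430,290,4,"pics/s5c.png")
c=camera("top"); crop(c,280,170,400,290,5,"pics/t5c.png")
E
```

```text
8.875 [411.53277866 -39.06786397  94.83533106] [ 3.14133400e+00 -6.56788309e-04  1.86976878e-01] [-0.65703554  0.25932869 -1.16251312] [-0.0313186   0.16555918  0.00800135] 25.691929415427577
```

View pics/s5c.png

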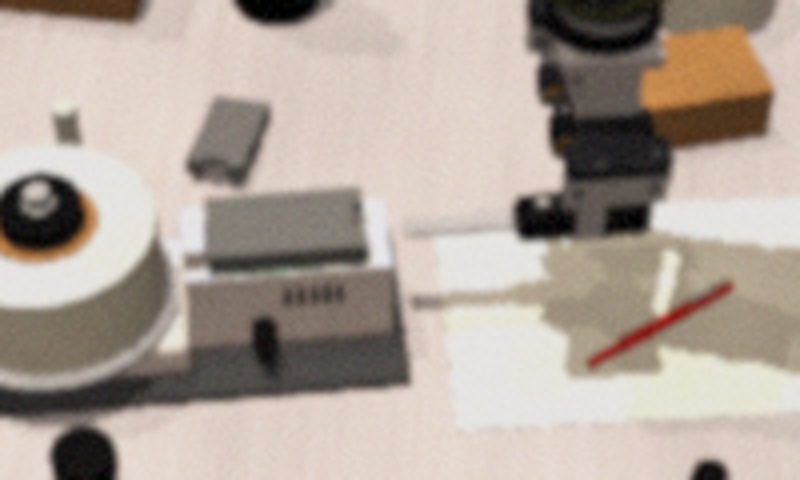

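View pics/t5c.png

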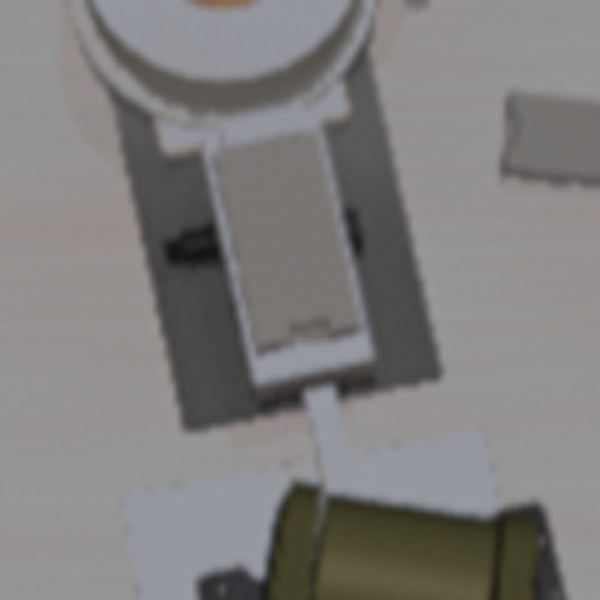

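Emit:
jog_arm(increments=[[0.7,0,0,0,0,0,2.0],[0.8,0,0,0,0,0,2.0],[0.7,0,0,0,0,0,2.0],[0.4,0,0,0,0,0,2.0],[0.2,0,0,0,0,0,2.0],[0,0,0,0,0,0,2.0]])

```text
clock: 9.72
eef_pos: [438.8, -33.8, 94.4]
eef_rot: [-3.142, 0.0, 0.187]
wrist_force: [0.0, 0.3, -1.3]
finger_gap: 25.6
```

Emit:
jog_arm(increments=[[0.2,0,0,0,0,0,2.0],[0.2,0,0,0,0,0,2.0],[0.2,0,0,0,0,0,2.0],[0,0,0,0,0,0,2.0]])

```text
clock: 10.22
eef_pos: [444.8, -32.7, 94.4]
eef_rot: [3.142, 0.0, 0.187]
wrist_force: [-0.4, 0.6, -1.8]
finger_gap: 25.6
```

Emit:
jog_arm(increments=[[0.2,0,0,0,0,0,2.0],[0.2,0,-0.03,0,0,0,2.0],[0.2,0,0,0,0,0,2.0],[0.1,0,0,0,0,0,2.0],[0,0,0,0,0,0,2.0]])

```text
clock: 10.85
eef_pos: [451.6, -31.3, 94.7]
eef_rot: [-3.142, 0.0, 0.187]
wrist_force: [-0.6, -0.1, -1.6]
finger_gap: 25.7
```

```bash
python3 - <<'E'
from plan import *
s=read_state(); print(s["clock"],s["eef_pos"],s["eef_rot"],s["wrist_force"],s["moment"],s["finger_gap"])
c=camera("wrist"); crop(c,220,0,420,150,4,"pics/w6c.png")
E
```

```text
10.85 [451.59391703 -31.34383637  94.70611691] [-3.14156189e+00  7.55879651e-05  1.87053546e-01] [-0.61445921 -0.14833729 -1.62273289] [-0.0113647   0.15815946 -0.04067297] 25.744893546217487
```

View pics/w6c.png

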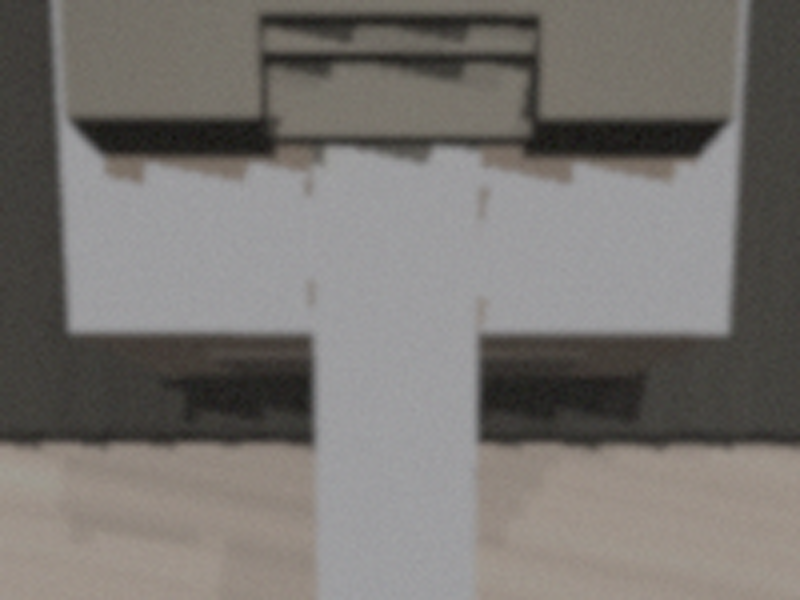

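The wrist crop shows the blade (cols 313–480) centred under the notch's lip (cols 270–530), already inside. I'll feel for the back wall.

Emit:
jog_arm(increments=[[0.1,0,0,0,0,0,2.0],[0.1,0,0,0,0,0,2.0],[0,0,0,0,0,0,2.0]])

```text
clock: 11.28
eef_pos: [453.6, -31.0, 94.8]
eef_rot: [3.142, -0.0, 0.187]
wrist_force: [-0.2, -0.0, -1.4]
finger_gap: 25.4
```

Emit:
jog_arm(increments=[[0.1,0,0,0,0,0,2.0],[0.1,0,0,0,0,0,2.0],[0,0,0,0,0,0,2.0]])

```text
clock: 11.65
eef_pos: [455.5, -30.6, 94.7]
eef_rot: [-3.142, 0.0, 0.187]
wrist_force: [0.1, 0.0, -1.3]
finger_gap: 25.4
```

Emit:
jog_arm(increments=[[0.1,0,0,0,0,0,2.0],[0,0,0,0,0,0,2.0]])

```text
clock: 11.9
eef_pos: [456.1, -30.4, 94.6]
eef_rot: [-3.141, 0.001, 0.187]
wrist_force: [-3.8, -0.4, 0.7]
finger_gap: 25.4
```

Emit:
jog_arm(increments=[[0.1,0,0,0,0,0,2.0],[0,0,0,0,0,0,2.0]])

```text
clock: 12.15
eef_pos: [456.3, -30.3, 94.3]
eef_rot: [-3.141, 0.003, 0.187]
wrist_force: [-10.6, -2.1, 1.4]
finger_gap: 25.5
```

```bash
cat > lev.py <<'E'
from plan import *
yaw=.1872; u=np.array([np.cos(yaw),np.sin(yaw),0]); 
C=np.array([456.0,-30.5,0]); P=C+92*u-0.2*u; P[2]=80
def pose(th,lift=0.3): return P+np.array([0,0,lift])-down(yaw,th)@np.array([92,0,13.3]), down(yaw,th)
if __name__=="__main__":
    st=(np.array([456.0,-30.5,94.8])+1.4*u-np.array([0,0,0.1]),down(yaw))
    ths=[0.0,.04,.08,.12,.16,.20,.24,.28,.32,.36]
    wp=[]
    for t in ths: wp.append(pose(t)); print(t,pose(t)[0].round(1))
    rows(wp,2.0,start=st)
E
python3 lev.py
```

```text
0.0 [455.8 -30.5  93.6]
0.04 [455.4 -30.6  89.9]
0.08 [455.  -30.7  86.2]
0.12 [454.9 -30.7  82.5]
0.16 [454.9 -30.7  78.8]
0.2 [455.  -30.7  75.1]
0.24 [455.3 -30.6  71.4]
0.28 [455.7 -30.6  67.7]
0.32 [456.3 -30.4  64. ]
0.36 [457.  -30.3  60.3]
10
[[-0.16, 0.0, 0.11, 0.0, 0.0, 0.0, 2.0], [-0.05, 0.0, 0.37, 0.0, 2.3, 0.0, 2.0], [-0.04, 0.0, 0.37, 0.0, 2.3, 0.0, 2.0], [-0.05, 0.0, 0.37, 0.0, 2.3, 0.0, 2.0], [-0.04, 0.0, 0.37, 0.0, 2.3, 0.0, 2.0], [-0.05, 0.0, 0.36, 0.0, 2.3, 0.0, 2.0], [-0.05, 0.0, 0.37, 0.0, 2.3, 0.0, 2.0], [-0.04, 0.0, 0.37, 0.0, 2.2, 0.0, 2.0], [-0.05, 0.0, 0.37, 0.0, 2.3, 0.0, 2.0], [-0.04, 0.0, 0.37, 0.0, 2.3, 0.0, 2.0]]
end [457.  -30.3  60.4] [ 3.142 -0.36   0.187]
```

Emit:
jog_arm(increments=[[-0.16,0,0.11,0,0,0,2.0],[-0.05,0,0.37,0,2.3,0,2.0],[-0.04,0,0.37,0,2.3,0,2.0],[0,0,0,0,0,0,2.0]])

```text
clock: 12.65
eef_pos: [455.0, -30.7, 86.2]
eef_rot: [-3.142, -0.08, 0.187]
wrist_force: [0.5, -0.4, -2.1]
finger_gap: 25.3
```

Emit:
jog_arm(increments=[[-0.05,0,0.37,0,2.3,0,2.0],[0,0,0,0,0,0,2.0]])

```text
clock: 12.9
eef_pos: [454.8, -30.8, 82.5]
eef_rot: [-3.141, -0.119, 0.187]
wrist_force: [-1.4, 0.5, -3.8]
finger_gap: 25.4
```

Emit:
jog_arm(increments=[[-0.04,0,0.37,0,2.3,0,2.0],[0,0,0,0,0,0,2.0]])

```text
clock: 13.15
eef_pos: [455.1, -30.8, 79.0]
eef_rot: [-3.142, -0.16, 0.187]
wrist_force: [1.0, -0.7, -2.5]
finger_gap: 25.6
```

Emit:
jog_arm(increments=[[-0.05,0,0.36,0,2.3,0,2.0],[0,0,0,0,0,0,2.0]])

```text
clock: 13.4
eef_pos: [454.7, -30.7, 75.0]
eef_rot: [-3.141, -0.198, 0.187]
wrist_force: [-0.8, 0.2, -4.5]
finger_gap: 25.6
```

Emit:
jog_arm(increments=[[-0.05,0,0.37,0,2.3,0,2.0],[0,0,0,0,0,0,2.0]])

```text
clock: 13.65
eef_pos: [455.4, -30.7, 71.6]
eef_rot: [-3.141, -0.24, 0.187]
wrist_force: [-0.7, 0.2, -1.3]
finger_gap: 25.6
```

```bash
python3 - <<'E'
from plan import *
s=read_state(); print(s["clock"],s["eef_pos"],s["eef_rot"],s["wrist_force"],s["moment"],s["finger_gap"])
c=camera("wrist"); crop(c,220,0,420,150,4,"pics/w7c.png")
c=camera("side"); crop(c,230,170,430,290,4,"pics/s7c.png")
E
```

```text
13.65 [455.43244072 -30.65612051  71.62362273] [-3.14144047 -0.23969266  0.18688504] [-0.70539876  0.1838948  -1.32667413] [ 0.0231431   0.28800329 -0.04224519] 25.560040878171336
```

View pics/w7c.png

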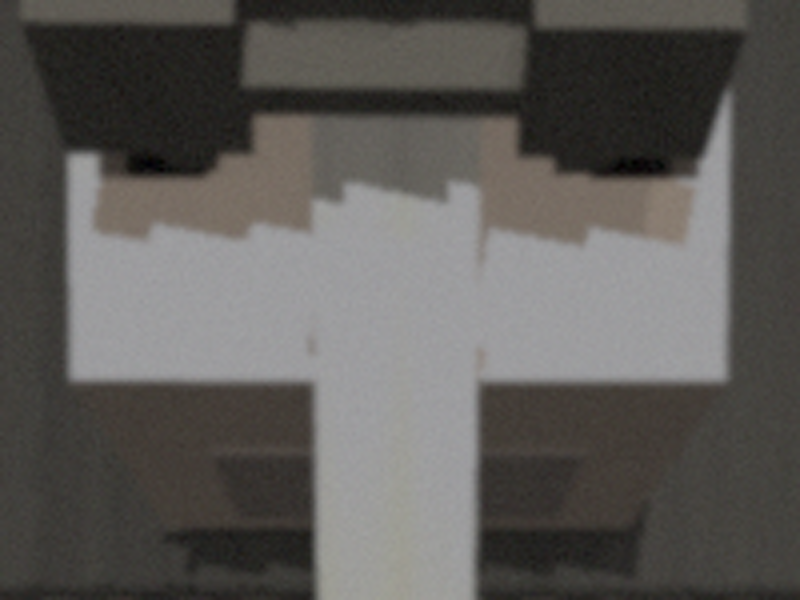

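View pics/s7c.png

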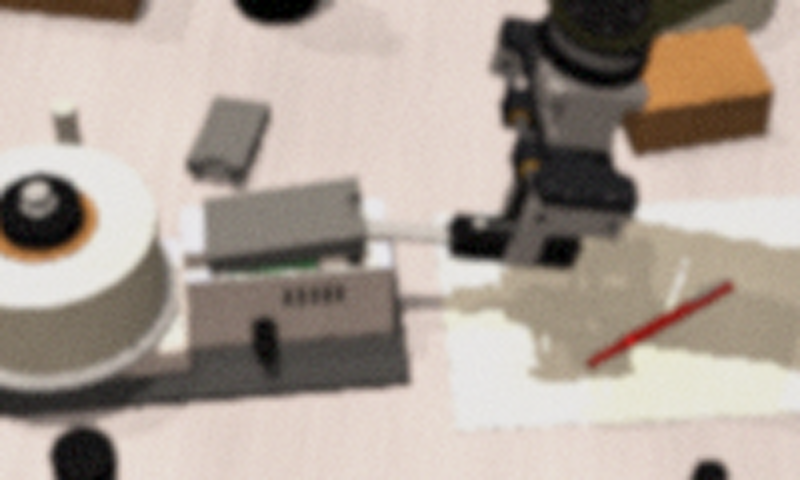

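Emit:
jog_arm(increments=[[-0.04,0,0.37,0,2.2,0,2.0],[-0.05,0,0.37,0,2.3,0,2.0],[0,0,0,0,0,0,2.0]])

```text
clock: 14.12
eef_pos: [456.4, -30.5, 64.2]
eef_rot: [-3.141, -0.319, 0.187]
wrist_force: [0.4, -0.0, -2.6]
finger_gap: 25.7
```

```bash
python3 - <<'E'
from plan import *
s=read_state(); print(s["clock"],s["eef_pos"],s["eef_rot"],s["wrist_force"],s["moment"],s["finger_gap"])
c=camera("side"); crop(c,230,170,430,290,4,"pics/s8c.png")
E
```

```text
14.125 [456.38754485 -30.46151196  64.20130869] [-3.1413638  -0.31853497  0.18689667] [ 0.35200637 -0.04173658 -2.59611391] [-0.06017018  0.44287084 -0.02175524] 25.65133777714276
```

View pics/s8c.png

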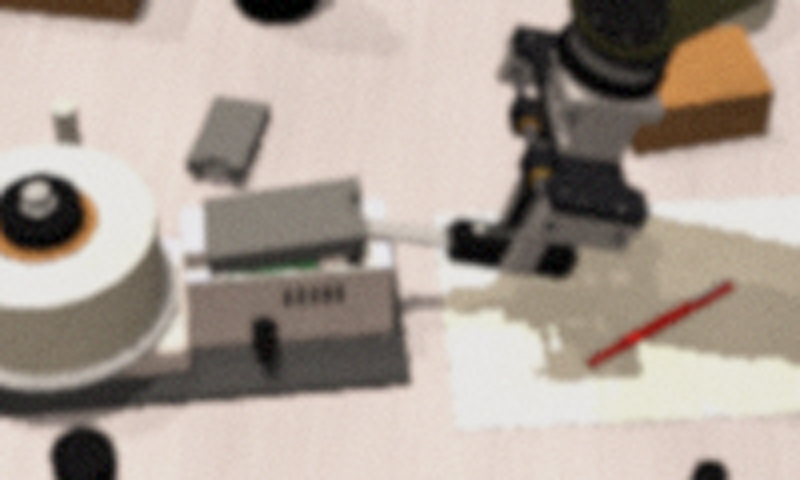

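```bash
python3 - <<'E'
from lev import *
wp=[pose(.24,.8),pose(.14,.8)]
p,r=wp[-1]
wp+=[(p-65*u+np.array([0,0,2.]),r,3)]
q=p-65*u; q[2]=115
wp+=[(q,down(yaw)),((505.7,-323,115),down(.461)),((505.7,-323,50),down(.461)),((505.7,-323,28),down(.461))]
rows(wp,2.0,dp=2)
E
```

```text
15
[[0.1, -0.01, -0.75, 0.0, -4.5, 0.0, 2.0], [0.18, 0.0, -0.91, 0.0, -5.7, 0.0, 2.0], [-2.14, 0.0, -0.37, 0.0, 0.0, 0.0, 2.0], [-2.13, 0.0, -0.37, 0.0, 0.0, 0.0, 2.0], [-2.14, 0.0, -0.37, 0.0, 0.0, 0.0, 2.0], [0.45, 0.0, -3.15, 0.0, -8.1, 0.0, 2.0], [1.01, 4.94, 0.0, 0.0, 0.0, -2.6, 2.0], [0.78, 4.99, 0.0, 0.0, 0.0, -2.6, 2.0], [0.56, 5.01, 0.0, 0.0, 0.0, -2.6, 2.0], [0.33, 5.04, -0.01, 0.0, 0.0, -2.7, 2.0], [0.09, 5.04, 0.0, 0.0, 0.0, -2.6, 2.0], [-0.13, 5.05, 0.0, 0.0, 0.0, -2.6, 2.0], [0.0, 0.0, 3.25, 0.0, 0.0, 0.0, 2.0], [0.0, 0.0, 3.25, 0.0, 0.0, 0.0, 2.0], [0.0, 0.0, 2.2, 0.0, 0.0, 0.0, 2.0]]
end [ 505.7 -323.    28. ] [-3.141e+00  1.000e-03  4.610e-01]
```

Emit:
jog_arm(increments=[[0.1,0,-0.75,0,-4.5,0,2.0],[0.18,0,-0.91,0,-5.7,0,2.0],[-2.1,0,-0.37,0,0,0,2.0],[-2.1,0,-0.37,0,0,0,2.0],[-2.2,0,-0.37,0,0,0,2.0],[0,0,0,0,0,0,2.0]])

```text
clock: 14.92
eef_pos: [390.6, -43.1, 83.3]
eef_rot: [3.141, -0.141, 0.186]
wrist_force: [0.2, -0.0, -1.2]
finger_gap: 25.8
```

```bash
python3 - <<'E'
from plan import *
s=read_state(); print(s["clock"],s["eef_pos"],s["eef_rot"],s["wrist_force"],s["finger_gap"])
c=camera("side"); crop(c,230,170,430,290,4,"pics/s9c.png")
E
```

```text
14.925 [390.64168339 -43.1408639   83.31134347] [ 3.14086956 -0.1411421   0.18634168] [ 0.23869837 -0.01048432 -1.20056021] 25.815352898025896
```

View pics/s9c.png

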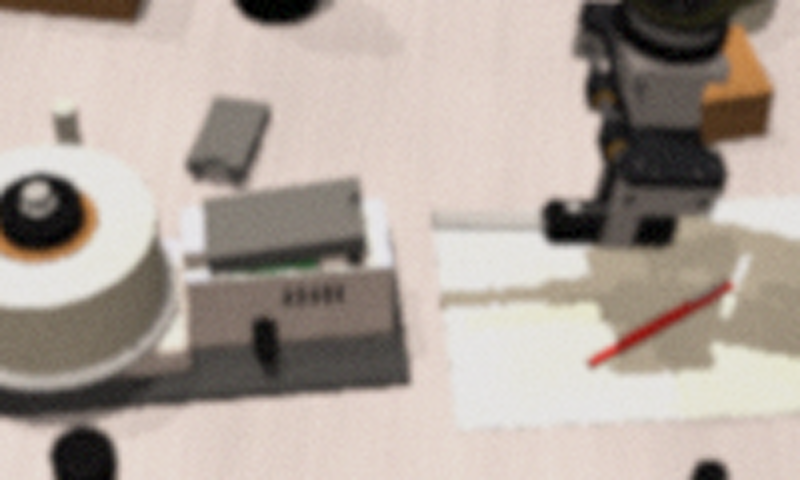

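Cover stays sprung up, the blade is clear. Now I'll lay the scraper back on its free spot.

Emit:
jog_arm(increments=[[0.45,0,-3.15,0,-8.1,0,2.0],[1.01,4.94,0,0,0,-2.6,2.0],[0.78,4.99,0,0,0,-2.6,2.0],[0.56,5.01,0,0,0,-2.6,2.0],[0.33,5.04,0,0,0,-2.7,2.0],[0.09,5.04,0,0,0,-2.6,2.0],[-0.13,5.05,0,0,0,-2.6,2.0],[0,0,3.25,0,0,0,2.0],[0,0,3.25,0,0,0,2.0],[0,0,1.5,0,0,0,2.0],[0,0,0.6,0,0,0,2.0],[0,0,0,0,0,0,2.0]])

```text
clock: 16.48
eef_pos: [506.0, -323.2, 29.2]
eef_rot: [3.141, -0.0, 0.461]
wrist_force: [-0.1, -0.8, -1.7]
finger_gap: 25.5
```

Emit:
jog_arm(increments=[[0,0,0.2,0,0,0,2.0],[0,0,0,0,0,0,2.0]])

```text
clock: 16.73
eef_pos: [505.8, -323.2, 27.1]
eef_rot: [3.141, -0.0, 0.461]
wrist_force: [0.2, 0.5, -1.5]
finger_gap: 25.5
```

```bash
python3 - <<'E'
from plan import *
s=read_state(); print(s["clock"],s["eef_pos"],s["eef_rot"],s["wrist_force"],s["finger_gap"])
c=camera("side"); crop(c,290,130,390,210,6,"pics/s10c.png")
E
```

```text
16.725 [ 505.75020336 -323.18740722   27.12394261] [ 3.14078789e+00 -3.83362129e-04  4.61070175e-01] [ 0.16808071  0.54213601 -1.49168863] 25.484084258942644
```

View pics/s10c.png

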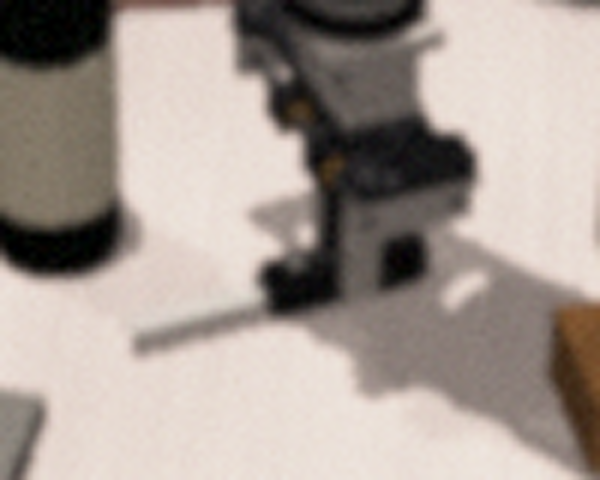

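Emit:
jog_arm(increments=[[0,0,0.12,0,0,0,2.0],[0,0,0,0,0,0,2.0],[0,0,0,0,0,0,6.0],[0,0,0,0,0,0,6.0],[0,0,0,0,0,0,6.0],[0,0,-2.0,0,0,0,6.5],[0,0,-5.0,0,0,0,7.5],[0,0,-5.0,0,0,0,7.5],[0,0,0,0,0,0,7.5]], squeeze=20)

```text
clock: 17.9
eef_pos: [507.0, -324.1, 151.0]
eef_rot: [3.134, -0.004, 0.461]
wrist_force: [-0.6, -0.6, -0.6]
finger_gap: 74.7
```

```bash
python3 - <<'E'
from plan import *
s=read_state(); print(s["clock"],s["eef_pos"],s["eef_rot"],s["wrist_force"],s["finger_gap"])
c=camera("wrist"); cv2.imwrite("pics/w11.png",c["image"][:,:,::-1])
c=camera("side"); crop(c,200,190,340,290,5,"pics/s11c.png")
for k,p in dict(FLtop=None).items(): pass
E
```

```text
17.9 [ 506.95125531 -324.05602607  150.95534611] [ 3.1342184  -0.00386309  0.46115092] [-0.57217272 -0.63224016 -0.55946753] 74.71770364274158
```

View pics/w11.png

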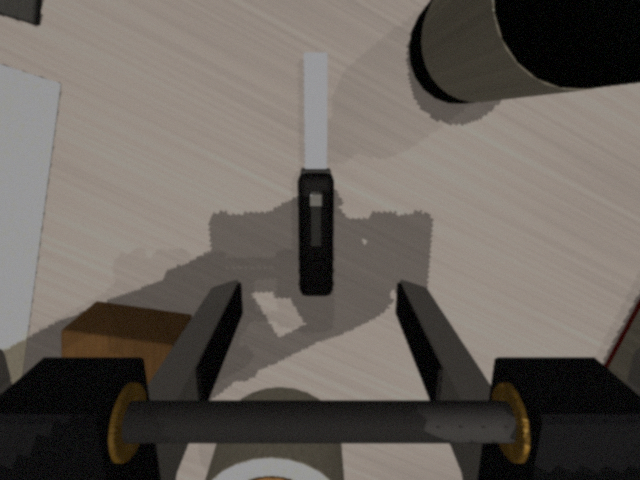

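View pics/s11c.png

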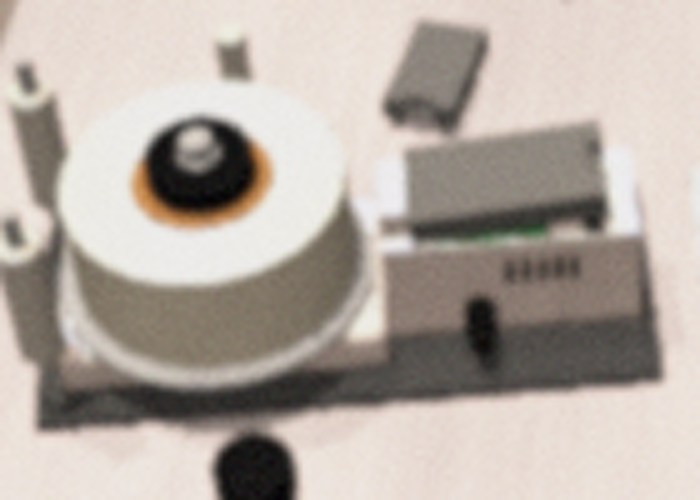

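```bash
cat > cov.py <<'E'
from plan import *
yaw=.1872; u=np.array([np.cos(yaw),np.sin(yaw),0])
C=np.array([616.4,-0.5,94.8])
E
python3 - <<'E'
from cov import *
Rg=down(yaw,-.107)
T=C-Rg[:,2]*10; print(T)
A=T-Rg[:,2]*70
s=read_state()
rows([((530,-250,170),down(.40)),(A,Rg)],8.0,dp=1)
E
```

```text
[ 6.17449301e+02 -3.01243623e-01  1.04742810e+02]
7
[[2.7, -2.7, -1.2, 0.0, 0.0, 1.7, 8.0], [2.7, -2.8, -1.2, 0.1, 0.0, 1.8, 8.0], [3.7, -3.9, -0.1, 0.1, -1.2, 2.4, 8.0], [3.5, -4.0, -0.1, 0.1, -1.3, 2.5, 8.0], [3.4, -4.2, -0.2, 0.2, -1.2, 2.4, 8.0], [3.1, -4.4, -0.3, 0.1, -1.2, 2.4, 8.0], [3.0, -4.4, -0.3, 0.1, -1.2, 2.5, 8.0]]
end [625.    0.9 174. ] [3.141 0.106 0.187]
```

Emit:
jog_arm(increments=[[2.7,-2.7,-1.2,0,0,1.7,8.0],[2.7,-2.8,-1.2,0.1,0,1.8,8.0],[3.7,-3.9,-0.1,0.1,-1.2,2.4,8.0],[3.5,-4.0,-0.1,0.1,-1.3,2.5,8.0],[3.4,-4.2,-0.2,0.2,-1.2,2.4,8.0],[3.1,-4.4,-0.3,0.1,-1.2,2.4,8.0],[3.0,-4.4,-0.3,0.1,-1.2,2.5,8.0],[0,0,0,0,0,0,8.0],[0,0,0,0,0,0,8.0]])

```text
clock: 19.12
eef_pos: [624.5, 0.5, 172.2]
eef_rot: [-3.141, 0.109, 0.187]
wrist_force: [-0.9, -0.6, 0.8]
finger_gap: 80.0
```

```bash
python3 - <<'E'
from cov import *
s=read_state(); print(s["clock"],s["eef_pos"],s["eef_rot"],s["wrist_force"],s["finger_gap"])
c=camera("wrist"); cv2.imwrite("pics/w12.png",c["image"][:,:,::-1])
c=camera("side"); crop(c,190,150,350,290,4.5,"pics/s12c.png")
Rg=down(yaw,-.107); T=C-Rg[:,2]*10
rows([(T-Rg[:,2]*30,Rg),(T-Rg[:,2]*4,Rg)],8.0)
E
```

```text
19.125 [6.24525220e+02 5.26547878e-01 1.72163340e+02] [-3.14058382  0.10892236  0.18746957] [-0.9026873  -0.6283457   0.83171145] 79.95020072548971
2
[[0.03, -0.13, 3.84, -0.1, 0.1, -0.1, 8.0], [0.0, 0.0, 2.6, 0.0, 0.0, 0.0, 8.0]]
end [ 6.179e+02 -2.000e-01  1.087e+02] [3.141 0.106 0.188]
```

View pics/w12.png

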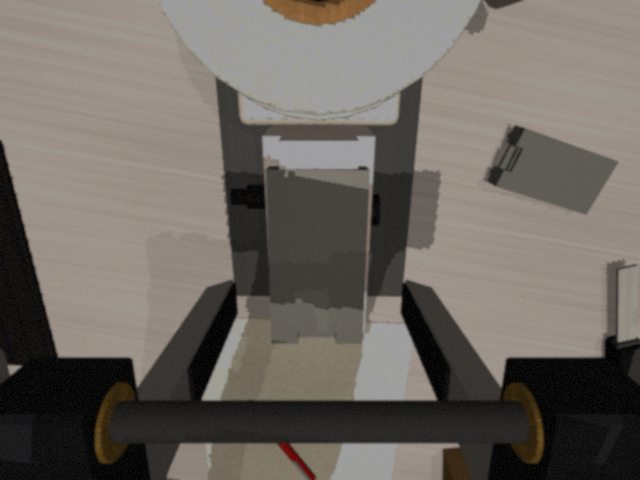

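View pics/s12c.png

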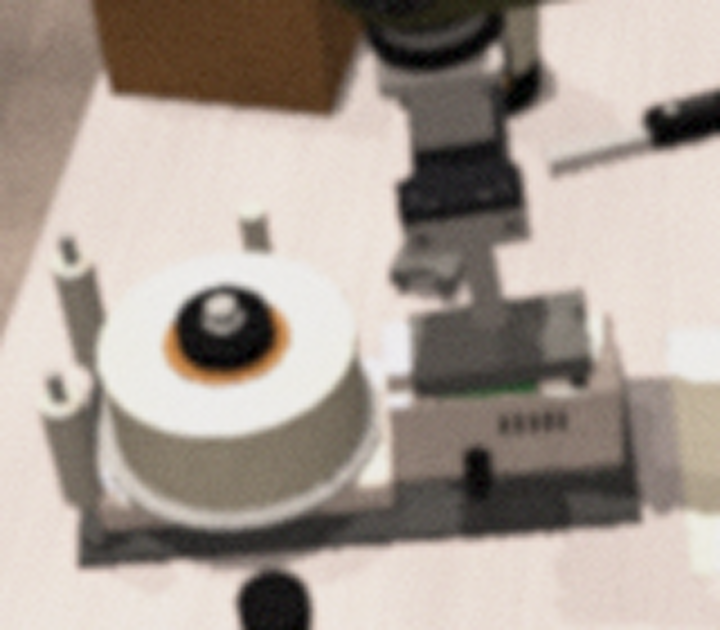

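Emit:
jog_arm(increments=[[0,-0.1,3.8,0,0,0,8.0],[0,0,1.8,0,0,0,8.0],[0,0,0.8,0,0,0,8.0],[0,0,0,0,0,0,8.0]], squeeze=20)

```text
clock: 19.73
eef_pos: [618.2, 0.3, 109.8]
eef_rot: [-3.141, 0.107, 0.187]
wrist_force: [0.3, 0.3, 0.2]
finger_gap: 80.1
```

Emit:
jog_arm(increments=[[0,0,0.3,0,0,0,8.0],[0,0,0.1,0,0,0,8.0],[0,0,0,0,0,0,8.0]])

```text
clock: 20.1
eef_pos: [617.8, 0.6, 105.8]
eef_rot: [-3.141, 0.107, 0.187]
wrist_force: [0.4, 0.3, -0.1]
finger_gap: 79.5
```

```bash
python3 - <<'E'
from cov import *
s=read_state(); print(s["clock"],s["eef_pos"],s["eef_rot"],s["wrist_force"],s["finger_gap"])
c=camera("wrist"); cv2.imwrite("pics/w13.png",c["image"][:,:,::-1])
c=camera("side"); crop(c,250,170,350,280,6,"pics/s13c.png")
E
```

```text
20.1 [6.17768989e+02 5.74039244e-01 1.05767119e+02] [-3.14097004  0.10686846  0.18705673] [ 0.36041756  0.25493946 -0.11572498] 79.49656347988315
```

View pics/w13.png

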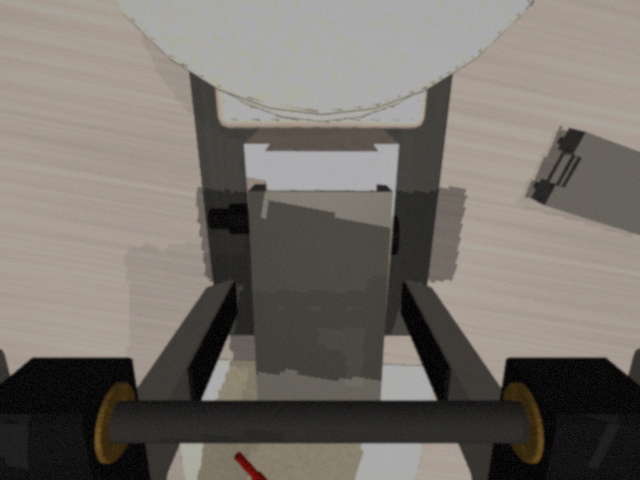

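View pics/s13c.png

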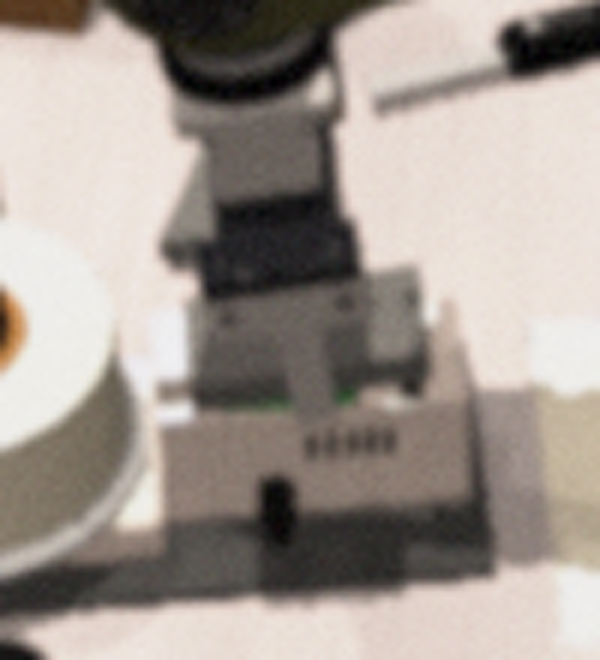

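Emit:
jog_arm(increments=[[0,0,0,0,0,0,6.3],[0,0,0,0,0,0,5.4],[0,0,0,0,0,0,5.4],[0,0,0,0,0,0,5.4],[0,0,0,0,0,0,5.4]], squeeze=20)

```text
clock: 20.82
eef_pos: [617.7, 0.5, 105.6]
eef_rot: [-3.141, 0.107, 0.187]
wrist_force: [0.9, -0.7, 0.1]
finger_gap: 58.0
```

```bash
python3 - <<'E'
from cov import *
s=read_state(); print(s["clock"],s["eef_pos"],s["eef_rot"],s["wrist_force"],s["moment"],s["finger_gap"])
# rotate about tongue: tongue end in cover frame: x 57, rim z: pivot world
p=s["eef_pos"]; R0=R.from_euler('xyz',s["eef_rot"]).as_matrix()
th0=-.107
piv=np.array(p)+R0@np.array([55-2.0, 0, 10+8.])   # rear lower edge region
print("pivot",piv)
loc=R0.T@(np.array(p)-piv)
wp=[]
for th,fwd,up in [(-.14,1,.5),(-.175,3,1),(-.21,5,1.5),(-.21,10,3),(-.21,16,6),(-.21,24,12)]:
    Rn=down(.1871,th); wp.append((piv+Rn@loc-u*fwd+np.array([0,0,up]),Rn))
rows(wp,5.4)
E
```

```text
20.825 [6.17702091e+02 5.33961159e-01 1.05576738e+02] [-3.14093627  0.1070653   0.18697627] [ 0.93686934 -0.68712442  0.10837059] [0.00879403 0.10669518 0.02844211] 58.03738625047393
pivot [667.58798776   9.98370273  82.01618398]
6
[[-0.04, 0.0, -0.21, 0.0, -1.9, 0.0, 5.4], [-0.14, 0.0, -0.21, 0.0, -2.0, 0.0, 5.4], [-0.14, 0.0, -0.2, 0.0, -2.0, 0.0, 5.4], [-0.52, 0.0, -0.04, 0.0, 0.0, 0.0, 5.4], [-0.65, 0.0, -0.17, 0.0, 0.0, 0.0, 5.4], [-0.91, 0.0, -0.42, 0.0, 0.0, 0.0, 5.4]]
end [596.8  -3.4 122.7] [-3.141  0.21   0.187]
```

Emit:
jog_arm(increments=[[-0.04,0,-0.21,0,-1.9,0,5.4],[-0.14,0,-0.21,0,-2.0,0,5.4],[-0.14,0,-0.2,0,-2.0,0,5.4],[0,0,0,0,0,0,5.4]])

```text
clock: 21.32
eef_pos: [615.6, 0.2, 111.9]
eef_rot: [-3.141, 0.21, 0.187]
wrist_force: [-0.5, 0.4, -1.4]
finger_gap: 57.7
```

Emit:
jog_arm(increments=[[-0.52,0,-0.04,0,0,0,5.4],[0,0,0,0,0,0,5.4]])

```text
clock: 21.58
eef_pos: [610.2, -0.9, 113.9]
eef_rot: [-3.141, 0.21, 0.187]
wrist_force: [-0.4, 0.3, -0.2]
finger_gap: 57.7
```

```bash
python3 - <<'E'
from cov import *
s=read_state(); print(s["clock"],s["eef_pos"],s["eef_rot"],s["wrist_force"],s["finger_gap"])
c=camera("side"); crop(c,230,170,350,280,6,"pics/s14c.png")
E
```

```text
21.575 [610.16853546  -0.90110742 113.8759827 ] [-3.1409198   0.20965214  0.18695826] [-0.44009869  0.29145719 -0.1846327 ] 57.732167298129916
```

View pics/s14c.png

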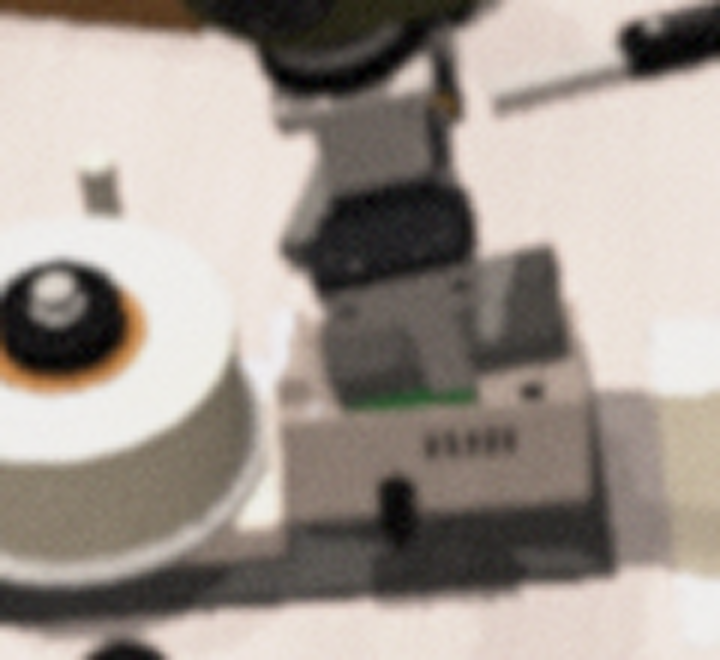

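```bash
python3 - <<'E'
from cov import *
ct=camera("top")
for k in ["mat_top"]:
    m=regions_of(ct,k)[0]["mask"].astype(np.uint8)
    r=cv2.minAreaRect(cv2.findContours(m,0,1)[0][0]); b=cv2.boxPoints(r); w=np.array([pix2w(ct,p,3)[:2] for p in b]); print(w.round(0),w.mean(0))
for k in ["bottle_a_mid","flask_mid","roll_a_mid","scraper_grip"]:
    for d in recognise(ct,k)[:2]: print(k,round(d["conf"],2),cam2w(ct,d["centre"]).round(0))
# bottle base px approx
print("bottle base",pix2w(ct,(212,215),0))
crop(ct,130,150,290,340,3.2,"pics/t15.png")
s=read_state(); p=s["eef_pos"]; R0=down(.187,-.21)
a=p-u*14+np.array([0,0,9.]); b=a-u*10+np.array([0,0,55.]); 
ye=.187
rows([(a,R0,2),(b,R0,2),((478,305,150),down(ye,-.107)),],5.4,dp=1)
E
```

```text
[[605. 415.]
 [626. 249.]
 [401. 219.]
 [381. 382.]] [503.279155   316.29804472]
bottle_a_mid 0.94 [651. 347. 192.]
bottle_a_mid 0.6 [800.  37. 117.]
roll_a_mid 0.62 [320. 399.  76.]
scraper_grip 0.83 [ 522. -310.   23.]
scraper_grip 0.35 [505. 318.  -1.]
bottle base [651.80422319 353.92649216   0.        ]
10
[[-0.8, 0.0, -0.3, 0.0, 0.0, 0.0, 5.4], [-0.8, 0.0, -0.3, 0.0, 0.0, 0.0, 5.4], [-1.0, 0.0, -2.6, 0.0, 0.0, 0.0, 5.4], [-1.1, 0.0, -2.6, 0.0, 0.0, 0.0, 5.4], [-0.7, -5.4, 0.6, 0.0, 1.0, 0.0, 5.4], [-0.7, -5.4, 0.7, 0.0, 1.0, 0.0, 5.4], [-0.7, -5.5, 0.6, 0.0, 1.0, 0.0, 5.4], [-0.8, -5.4, 0.6, 0.0, 0.9, 0.0, 5.4], [-0.7, -5.4, 0.5, 0.0, 1.0, 0.0, 5.4], [-0.8, -5.4, 0.6, 0.0, 1.0, 0.0, 5.4]]
end [477.9 304.8 150.1] [-3.141  0.107  0.187]
```

View pics/t15.png

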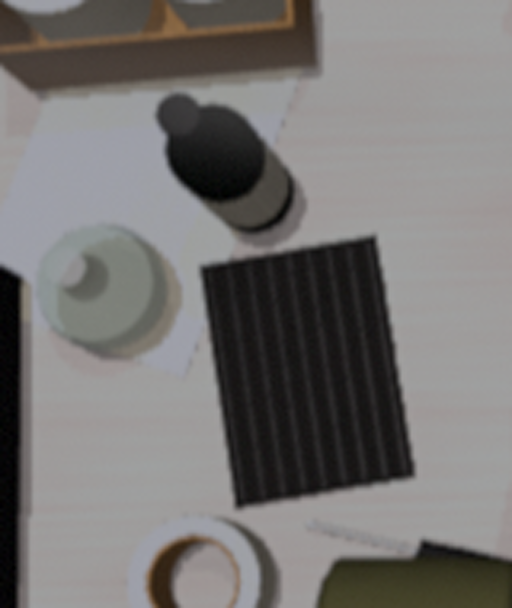

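Emit:
jog_arm(increments=[[-0.8,0,-0.3,0,0,0,5.4],[-0.8,0,-0.3,0,0,0,5.4],[-1.0,0,-2.6,0,0,0,5.4],[-1.1,0,-2.6,0,0,0,5.4],[-0.7,-5.4,0.6,0,1.0,0,5.4],[-0.7,-5.4,0.7,0,1.0,0,5.4],[-0.7,-5.5,0.6,0,1.0,0,5.4],[-0.8,-5.4,0.6,0,0.9,0,5.4],[-0.7,-5.4,0.5,0,1.0,0,5.4],[-0.8,-5.4,0.6,0,1.0,0,5.4],[0,0,0,0,0,0,5.4],[0,0,0,0,0,0,5.4]])

```text
clock: 23.42
eef_pos: [477.9, 304.4, 150.4]
eef_rot: [-3.141, 0.107, 0.187]
wrist_force: [1.2, -0.6, -1.3]
finger_gap: 57.9
```

```bash
python3 - <<'E'
from cov import *
s=read_state(); print(s["clock"],s["eef_pos"],s["eef_rot"],s["wrist_force"],s["finger_gap"])
c=camera("side"); crop(c,220,200,420,400,3,"pics/s16c.png")
c=camera("wrist"); cv2.imwrite("pics/w16.png",c["image"][:,:,::-1])
R1=down(.187,-.107)
rows([((478,305,60),R1),((478,305,33),R1)],5.4)
E
```

```text
23.425 [477.88726714 304.35884875 150.44293662] [-3.14106497  0.10694056  0.18716953] [ 1.19347025 -0.56967544 -1.29891254] 57.92025255693835
3
[[0.47, -0.06, 4.5, 0.0, 0.0, 0.0, 5.4], [0.48, -0.06, 4.49, 0.0, 0.0, -0.1, 5.4], [0.29, 0.0, 2.68, 0.0, 0.0, 0.0, 5.4]]
end [478. 305.  33.] [-3.141  0.107  0.187]
```

View pics/s16c.png

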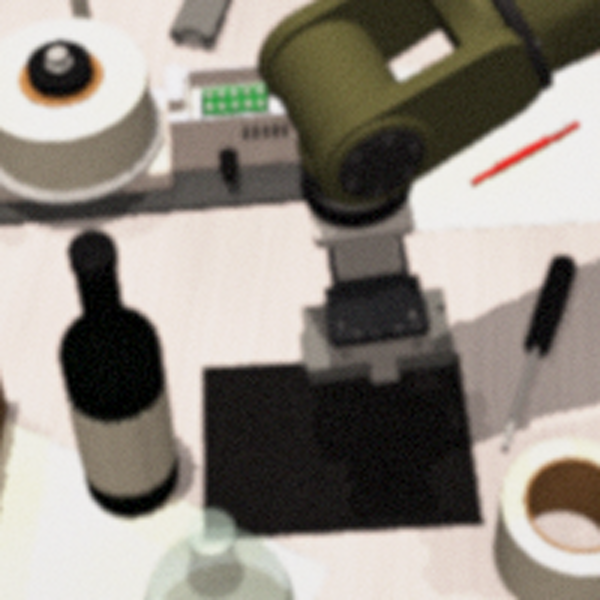

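View pics/w16.png

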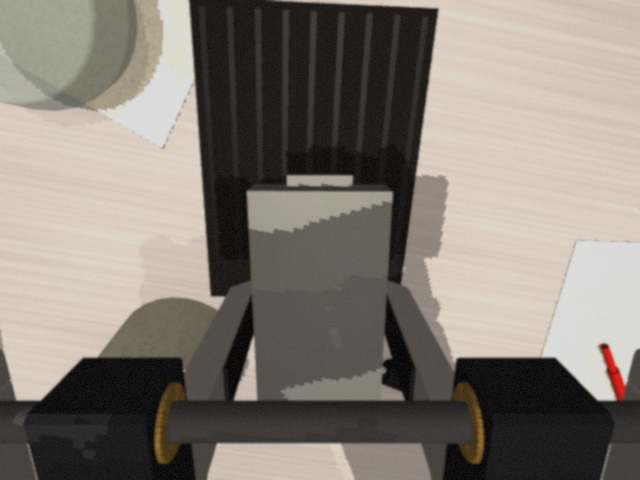

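```bash
python3 - <<'E'
from cov import *
c=camera("wrist")
for p in [(213,295),(404,290),(192,2),(437,10)]: print(pix2w(c,p,3).round(0))
R1=down(.187,-.107)
rows([((485,303,60),R1),((485,303,33),R1)],5.4,dp=1)
E
```

```text
[386. 377.   3.]
[421. 219.   3.]
[601. 408.   3.]
[625. 252.   3.]
3
[[0.8, 0.1, 4.5, 0.0, 0.0, 0.0, 5.4], [0.8, 0.1, 4.4, 0.0, 0.0, -0.1, 5.4], [0.3, 0.0, 2.7, 0.0, 0.0, 0.0, 5.4]]
end [485.2 303.1  33. ] [-3.141  0.107  0.187]
```

Emit:
jog_arm(increments=[[0.9,0.1,4.5,0,0,0,5.4],[0.9,0.1,4.4,0,0,0,5.4],[0.3,0,2.4,0,0,0,5.4],[0,0,0,0,0,0,5.4]])

```text
clock: 24.08
eef_pos: [486.6, 303.3, 34.1]
eef_rot: [3.141, 0.11, 0.185]
wrist_force: [0.0, 0.4, -0.5]
finger_gap: 58.0
```

Emit:
jog_arm(increments=[[0.02,0,0.2,0,0,0,5.4],[0.02,0,0.2,0,0,0,5.4],[0,0,0,0,0,0,5.4]])

```text
clock: 24.45
eef_pos: [487.1, 304.7, 32.1]
eef_rot: [-3.141, 0.106, 0.187]
wrist_force: [-0.1, 0.2, 0.0]
finger_gap: 57.7
```

Emit:
jog_arm(increments=[[0.01,0,0.1,0,0,0,5.4],[0.01,0,0.1,0,0,0,5.4],[0,0,0,0,0,0,5.4]])

```text
clock: 24.82
eef_pos: [486.8, 304.6, 29.4]
eef_rot: [-3.141, 0.107, 0.187]
wrist_force: [-0.1, -0.0, -1.2]
finger_gap: 57.9
```

Emit:
jog_arm(increments=[[0.01,0,0.1,0,0,0,5.4],[0,0,0,0,0,0,5.4]])

```text
clock: 25.08
eef_pos: [487.0, 304.7, 28.9]
eef_rot: [-3.141, 0.107, 0.187]
wrist_force: [-1.3, -1.0, 4.4]
finger_gap: 57.6
```

Emit:
jog_arm(increments=[[0.01,0,0.1,0,0,0,5.4],[0,0,0,0,0,0,5.4]])

```text
clock: 25.32
eef_pos: [487.1, 304.7, 28.8]
eef_rot: [-3.141, 0.107, 0.187]
wrist_force: [-5.2, -2.9, 14.8]
finger_gap: 58.0
```

```bash
python3 - <<'E'
from cov import *
s=read_state(); print(s["clock"],s["eef_pos"],s["eef_rot"],s["wrist_force"],s["finger_gap"])
c=camera("side"); crop(c,270,280,400,400,5,"pics/s17c.png")
E
```

```text
25.325 [487.07899048 304.67685797  28.80249281] [-3.14070545  0.10660799  0.18697377] [-5.24642243 -2.91849913 14.82301726] 58.02040991526986
```

View pics/s17c.png

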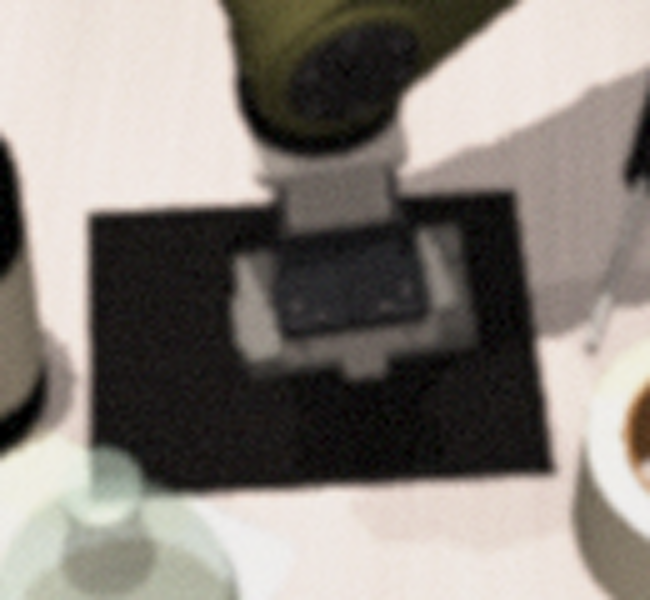

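Emit:
jog_arm(increments=[[0,0,-0.1,0,0,0,5.4],[0,0,0,0,0,0,7.5],[0,0,0,0,0,0,8.0],[0,0,0,0,0,0,8.0],[0,0,-2.0,0,0,0,8.0],[0,0,-5.0,0,0,0,8.0],[0,0,-6.0,0,0,0,8.0],[-2.0,3.0,-5.0,0,0,0,8.0],[-2.0,5.0,-3.0,0,0,0,8.0],[-1.0,5.0,0,0,0,0,8.0],[0,5.0,0,0,0,0,8.0],[0,0,0,0,0,0,8.0]])

```text
clock: 26.88
eef_pos: [494.0, 120.1, 242.6]
eef_rot: [-3.141, 0.107, 0.183]
wrist_force: [0.0, 0.9, 0.5]
finger_gap: 80.0
```

```bash
python3 - <<'E'
from cov import *
s=read_state(); print(s["clock"],s["eef_pos"],s["eef_rot"],s["wrist_force"],s["finger_gap"])
c=camera("side"); cv2.imwrite("pics/s18.png",c["image"][:,:,::-1]); crop(c,270,280,400,400,5,"pics/s18c.png")
c=camera("top"); cv2.imwrite("pics/t18.png",c["image"][:,:,::-1])
E
```

```text
26.875 [493.97661576 120.10073518 242.62131145] [-3.14116513  0.10691318  0.18332157] [0.03556254 0.89526773 0.52230167] 80.04840578832534
```

View pics/s18.png

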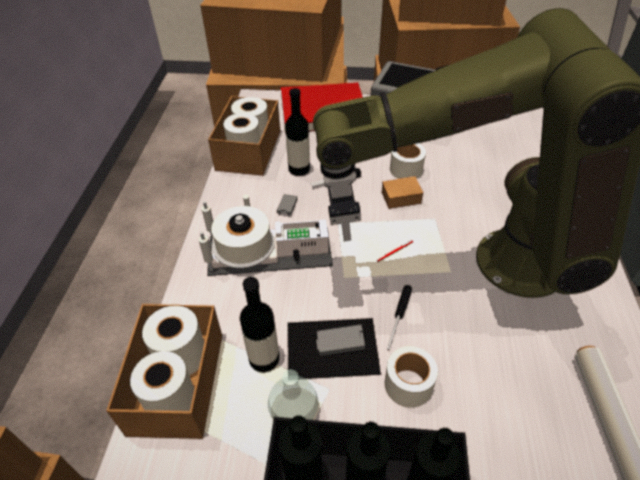

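View pics/s18c.png

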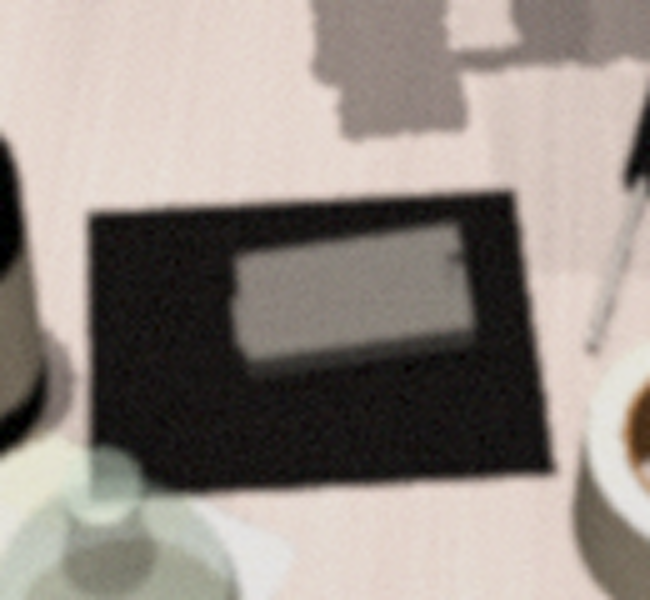

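View pics/t18.png

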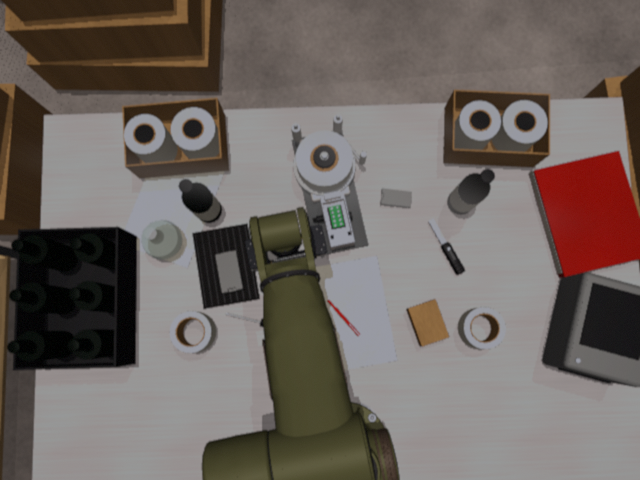

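```bash
python3 -c "
from cell import *
print(sign_off()); s=read_state(); print(s['clock'],s['wrist_force'])"
```

```text
the job is handed in; nothing more can be done
None
the job is handed in; nothing more can be done
```

The job is handed in: the cover was prised up with the scraper and lies released on the rubber mat, and the scraper is back on the bench. It took about 27 s of the 67 s allowed.

- **Prising:** I picked the flat-blade scraper rather than the screwdriver and slid its blade into the notch of the larger cover, up to the back wall, pushing with at most about 11 N. Levering to about 0.32 rad sprang the front edge up; the wrist force stayed under 5 N at each reading. The gripper did not touch the cover until the front was up.
- **Scraper:** I laid it back in its original spot. The wrist picture after release showed it flat on the bench.
- **Cover:** I gripped it at its 58 mm width, tilted it front up, drew it forward off its tongue and set it down. Contact came at the height I had worked out. I pressed with up to about 15 N on the mat before letting go.

The last side and top pictures show the cover wholly on the mat. The bottles, flask, rolls and look-alikes are where they were, and the gripper is clear with almost no wrist force.

- **Not dead flat:** the cover lies right side up on its two snap legs, so its front should be about 11 mm high, a tilt of roughly 6°.
- **Camera disagreement:** the top and wrist cameras differed by 3–5 mm on the unwinder's position. I settled it with a close wrist picture and by feeling for contact.

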